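# Clamp power modules in the test fixture

### The job

Take the burnt modules out of the clamp fixture and put them in the red reject tray, and load every good power module from the green mat fins-up into its own pocket of the clamp fixture, seated flat on the pocket floor, then swing the blue bar fully shut over them. With the red lever still standing up, screw the lever bolt clockwise until it is snug at its stop, fold the lever all the way down, and last turn the black torque knob clockwise until its collar stops and the clutch has clicked at least twice. Leave the multimeter, bottle and solder spool where they are.

Things in the scene. Friction and masses are not known exactly. Their poses are not given: they have to be found in the camera images.
- module1: power module (one of two to four; absent ones are None): square block 30 x 30 mm, 20 mm tall, 60 g, black underside and aluminium cooling fins on top. Origin at the centre of its underside, z up through the fins. Starts upright on the 2 mm thick green mat, any yaw. All modules are alike and any pocket will do
- module2: power module (one of two to four; absent ones are None): square block 30 x 30 mm, 20 mm tall, 60 g, black underside and aluminium cooling fins on top. Origin at the centre of its underside, z up through the fins. Starts upright on the 2 mm thick green mat, any yaw. All modules are alike and any pocket will do
- module3: power module (one of two to four; absent ones are None): square block 30 x 30 mm, 20 mm tall, 60 g, black underside and aluminium cooling fins on top. Origin at the centre of its underside, z up through the fins. Starts upright on the 2 mm thick green mat, any yaw. All modules are alike and any pocket will do
- module4: power module (one of two to four; absent ones are None): square block 30 x 30 mm, 20 mm tall, 60 g, black underside and aluminium cooling fins on top. Origin at the centre of its underside, z up through the fins. Starts upright on the 2 mm thick green mat, any yaw. All modules are alike and any pocket will do
- burnt1: burnt module (one or both of burnt1 and burnt2; an absent one is None): same 30 x 30 x 20 mm block, 60 g, but red underside and heat-browned copper-coloured fins; origin at the centre of its underside, z up. Starts in pocket 2, to be thrown into the reject tray
- burnt2: burnt module like burnt1; starts in pocket 4
- reject_in (a point): centre of the inner floor of the fixed red reject tray, 122 x 122 mm inside, walls 30 mm high above the table, axes along its sides. Room for two modules side by side
- pocket1 (a point): centre of the floor of the tray pocket next to the bolt, 15 mm above the table; axes as fixture. Four pockets in a row along the fixture's x at 40 mm spacing, each 37 x 36 mm inside, yellow rims 5 mm high and 3 mm thick. Loaded neighbours stand only 10 mm apart, so grip modules on the faces that look along the fixture's y
- pocket2 (a point): centre of the floor of the second pocket from the bolt, as pocket1
- pocket3 (a point): centre of the floor of the third pocket from the bolt, as pocket1
- pocket4 (a point): centre of the floor of the pocket nearest the pivot, as pocket1
- fixture: clamp fixture, fixed: dark steel base 285 x 100 x 12 mm. Origin on the table in line with the pocket row; x runs along the row from bolt socket to pivot post, y to the side on which the bar stands open. Brass bolt socket, 48 mm high, at x = -110 mm; pivot post at x = +125 mm; a steel side stop, 42 mm high, at x = -110, y = -32 mm
- bar (a joint): swing of the blue clamp bar about the pivot, rad: 0 = shut against its stop, straight over the pockets; grows as it swings out to the fixture's +y side (clockwise from above), limit 1.4. Starts open. Stiff pivot (0.8 N m friction), stays where it is left; push its side
- bar_mid (a point): point inside the bar, 56 mm above the table, 180 mm from the pivot, midway between knob (130 mm) and lever bolt (235 mm): a place to push. The bar is 26 mm wide, 50 to 62 mm above the table, 248 mm long from the pivot. Under it, 52 to 208 mm from the pivot, hangs a pressure plate 26 mm wide, underside 41 mm above the table at spindle 0; modules in pockets reach 35 mm. x points back to the pivot
- bolt_head (a point): the lever's hinge point on the bolt's axis, 75 to 78 mm above the table, turning with the bolt: y is the lever's hinge axis (horizontal), -x the side to which the lever folds. Round steel head 28 mm across below it. The bolt is captive in the bar and its thread is already started
- clampbolt (a joint): turn of the lever bolt about its vertical axis, rad; grows clockwise from above (tightening). Snug at its hard stop 5.2; starts at 0 to 0.8. Friction 0.05 N m; sinks 0.5 mm per rad. When snug its x lies along the bar towards the pivot, so the lever folds away from the pivot
- lever (a joint): fold of the red lever, rad: 0 = standing straight up on the bolt's axis, where it is the handle to turn the bolt with; 1.5 = folded flat. Friction 0.08 N m, stays where it is left, so push it over. Section 10 mm (along the bolt's x) by 16 mm (along its y: the faces to pinch); reaches 52 mm from the hinge
- lever_tip (a point): middle of the free end of the red lever, 52 mm from its hinge point; z along the lever
- knob_grip (a point): point on the torque knob's vertical axis, 88 mm above the table: black knurled thimble 30 mm across, 70 to 100 mm above the table, orange cap with a white mark; below it an aluminium collar 38 mm across, 63 to 69 mm above the table, with a red mark. Turns with the thimble
- spindle (a joint): turn of the knob's spindle with its collar, rad; grows clockwise from above and lowers the pressure plate 1.3 mm per rad; hard stop at 4.6 (plate just at the modules); starts at 0 to 0.8. Friction 0.03 N m
- thimble (a joint): slip of the thimble on the collar, rad, 0 at the start. The clutch holds 0.12 N m: thimble and collar turn clockwise together until the spindle is at its stop, then the thimble slips on alone (clicks) and this grows, up to 12. Smooth slip without notches: count one click per 0.3 rad
- meter: bystander: orange multimeter lying flat, 75 x 150 x 30 mm
- flux: bystander: amber bottle with white cap, 40 mm across, 85 mm tall
- spool: bystander: solder spool with blue flanges, 56 mm across, 38 mm tall
Not all that is in view belongs to the job. Leave any pink or purple look-alike of the module2 alone.

How it is judged:
By the outcome, as a careful person would: the job done as asked, in the order asked, and still so for the second after the job is handed in, with the robot touching nothing.
Of module1, module2, module3, module4 only 2 to 4 are there at a start; the rules pass over those that are not, and their reading is None.
Of burnt1, burnt2 only 1 to 2 are there at a start; the rules pass over those that are not, and their reading is None.
At some moment in a run one of module1, module2, module3, module4, burnt1, burnt2 may be knocked a few centimetres aside while the robot is not near it.
Once in a run the grip may slacken for a moment while it holds something.
It also fails if it takes over 210 s, if anything falls off the work surface, if the arm or the gripper's body presses on something with over 40 N, if the wrist force passes 120 N, or if a joint passes its speed limit or range.

### The arm

A 6-joint arm with a two-finger parallel gripper is mounted at the origin on the work surface. World frame = base frame: x ahead of the robot, y to its left, z up, the work surface at z = 0. Lengths are in m, angles in rad, forces in N, time in s.
With the tool pointing down it reaches from about 0.425 to 0.95 m from the base axis. Payload 3.5 kg.
Tool frame: the origin (TCP) lies on the centre line of the jaws, within the pads' length; the fingertips stand 19 mm ahead of it and the grasp point (between the pads) is the TCP; y points along the fingers, z is the direction in which the jaws open and shut, and the axes are right-handed (so a half turn about y gives the same grasp; the last joint's range is limited). The gripper opens to 85 mm and grips with 20 to 120 N. Pads are 22 mm wide; open, the fingers measure 114 mm over their backs; the gripper's body (76 mm by 85 mm) begins 54 mm behind the grasp point. The pads swing forward as they close: fully open they stand 13 mm farther back than shut.
Start: joints at [1.008, 0.286, 1.577, -0, 1.279, -0.15], TCP at [0.271, 0.618, 0.22] pointing down, gripper open.
Joint ranges: [-2.77, 2.77], [-0.9, 2.22], [0.21, 2.48], [-1.53, 4.67], [0.24, 2.81], [-2.84, 2.84]. Speed limits (rad/s): [2.79, 2.79, 3.14, 3.14, 3.14, 3.14].

### API

Orientations are given as a unit quaternion [w, x, y, z].
In Python, from rig import env, read_camera gives the robot as it stands. The module is installed in compiled form; this text tells all that it offers.
- The arm moves only by the tool send_rows, never from a script. Its argument "series" is a list of rows, each a list of 7 numbers: the shift along the tool's x, y, z each as a share of 0.2 m, from -1 to 1, then the turn, a rotation vector about the tool's x, y, z each as a share of 45 degrees, from -1 to 1, then the closure, from 0 (fully open) to 1 (shut). In form: [[x, y, z, rx, ry, rz, grip], ...]. A call has exactly 10 rows; each row is the pose to reach, as a shift and turn from the pose commanded when the call began, along the tool's axes at that moment; what a row does not reach only later rows make up. A row lasts 1/10 s, in which the tool goes at most 50 mm and 8.59 degrees, less where a joint would pass 70% of its speed; a pose out of reach is approached as far as the arm can. A call with a number of a shift or a turn outside -1 to 1 is refused whole. A call with a gripper value outside its range is refused whole. The fingers move at their own pace and stop on an object; the grip force is fixed at half the most. Time passes only in rows, so rows that repeat a pose let the fingers close, or fill a call up. It gives the time, the measured TCP pose, the force and the opening at its end, in the units of the state.
- env.observe(): the state, without advancing time (a new reading comes with each control period).
- read_camera(name): name is "scene" or "top" or "wrist"; returns a dict with "pixels" (384x512x3 uint8, blue, green, red), "vertical_fov" (degrees; the focal length in pixels is half the picture's height over the tangent of half this angle, whatever the lens; pixels are square), "cx", "cy" (the principal point, pixels), "k1" (the pictures are not rectified: a ray, as slopes to the right and down, at radius r is drawn at 1 + k1 r^2 times it, then the intrinsics apply), "pose" (4x4, takes a point from camera to world coordinates). Camera axes: x right, y down, z forward; pixel columns grow to the right and rows downward; lengths in m; the calibration is good to about 2 mm. A picture is of the moment at which its call begins. There is no depth.
- env.sign_off(): hands the job in, once; it reports no verdict.
The state is a dict: "time": time; "joint_pos": joint angles; "dq": joint speeds; "joint_torque": joint torques, N m; "tool_pos": TCP position; "orientation": TCP orientation; "ft_force": force on the tool from outside, world axes, zero at the start; "ft_torque": the same for the moment, N m; "gripper_width": finger opening in m.
Only numpy, scipy, OpenCV 4.12 (cv2) and the standard library are available. Lean on these libraries where they do the work, as an engineer would, in place of code of your own. Each camera call takes 0.05 s, during which the arm holds its last target. There are 200 camera calls.

## Working session

There is one attempt and no reset: what is moved stays moved. The work goes in short steps, Python scripts to look and compute and a tool call to move; the robot and the scene stay as the last step left them, time stands still between calls to the robot, and variables do not carry over. Pictures are saved under pics/ and viewed, about 12 in all and at most 16, crops included, and the job is handed in when it is done.

Besides the shell and the picture viewer there is one more tool, called after "Call:" as name(argument=value, ...), one argument or row to a line, values as JSON. send_rows: Moves the arm, as the interface text tells. Its arguments: {"type":"object","properties":{"series":{"type":"array","items":{"type":"array","items":{"type":"number"}}}},"required":["series"]}

```bash
mkdir -p pics; ls
cat > h.py <<'E'
import numpy as np, cv2, sys
from rig import env, read_camera
from scipy.spatial.transform import Rotation as R
def snap(n,f=None):
    c=read_camera(n)
    if f: cv2.imwrite('pics/'+f,c['pixels'])
    return c
def K(c):
    f=192/np.tan(np.radians(c['vertical_fov'])/2)
    return f
def p2w(c,u,v,z):
    f=K(c); d=np.array([(u-c['cx'])/f,(v-c['cy'])/f]); s=d.copy()
    for _ in range(30): s=d/(1+c['k1']*(s@s))
    P=np.array(c['pose']); r=P[:3,:3]@np.array([s[0],s[1],1]); o=P[:3,3]
    return o+r*(z-o[2])/r[2]
def w2p(c,p):
    P=np.array(c['pose']); q=P[:3,:3].T@(np.array(p)-P[:3,3]); s=q[:2]/q[2]
    s=s*(1+c['k1']*(s@s)); f=K(c); return np.array([c['cx']+f*s[0],c['cy']+f*s[1]])
def st():
    s=env.observe(); r=R.from_quat(np.roll(s['orientation'],-1))
    return s,np.array(s['tool_pos']),r
E
python3 - <<'E'
from h import *
for n in('top','scene'):
    c=snap(n,n+'0.png'); print(n,c['vertical_fov'],c['cx'],c['cy'],c['k1'],np.round(c['pose'],3).tolist())
s,p,r=st(); print(s['time'],p,np.round(r.as_matrix(),3).tolist(),s['gripper_width'],s['ft_force'])
E
```

```text
pics
top 49.18930139718422 254.83539803614656 200.94645121368728 -0.025348130587152816 [[0.023, -0.984, 0.178, 0.334], [-1.0, -0.025, -0.011, 0.01], [0.015, -0.178, -0.984, 1.192], [0.0, 0.0, 0.0, 1.0]]
scene 51.8670076973516 261.7443198388185 196.44240000275985 -0.08443032678175004 [[0.419, 0.507, -0.753, 1.337], [0.908, -0.251, 0.336, -0.373], [-0.019, -0.824, -0.566, 0.701], [0.0, 0.0, 0.0, 1.0]]
0.1 [0.2704373  0.61778903 0.21855476] [[0.916, -0.001, 0.401], [-0.401, -0.002, 0.916], [-0.0, -1.0, -0.002]] 0.08531789080569512 [ 0.60628366 -0.44378504 -0.31373981]
```

Run:
```python
import cv2
a=cv2.imread('pics/top0.png'); cv2.imwrite('pics/t1.png',cv2.resize(a,(800,600),interpolation=cv2.INTER_CUBIC))
a=cv2.imread('pics/scene0.png'); cv2.imwrite('pics/s1.png',cv2.resize(a,(800,600),interpolation=cv2.INTER_CUBIC))
```

```text
(no output)
```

View pics/t1.png

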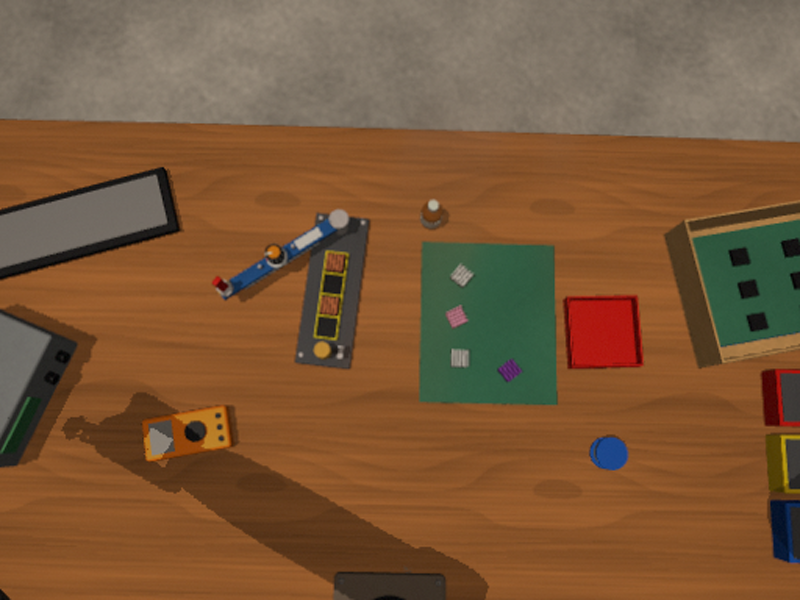

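View pics/s1.png

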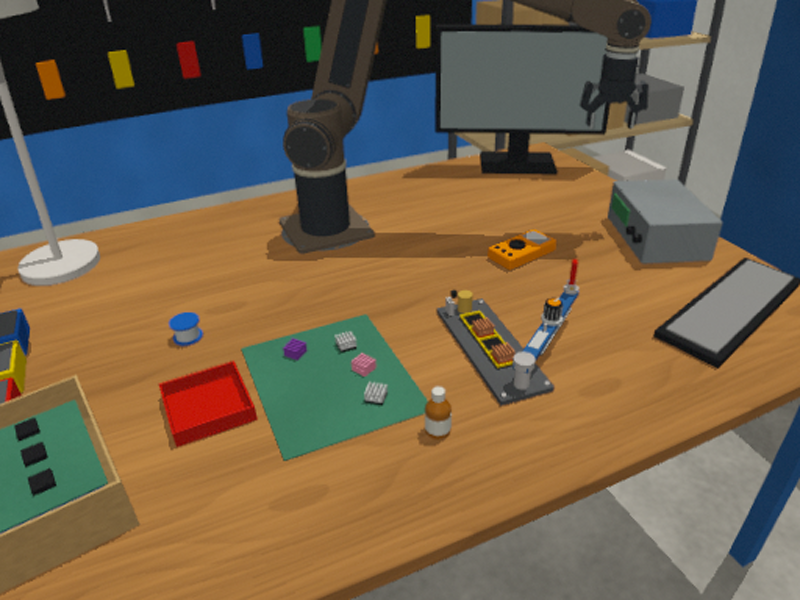

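The top view shows two good modules at 800-px coordinates (462,275) and (460,357), with pink and purple decoys beside them. Burnt modules sit in pockets 2 and 4. The fixture runs from the socket at (323,350) to the pivot at (339,218), and the bar is open to the left. Next I'll measure these.

```bash
cat > seg.py <<'E'
from h import *
def blobs(c,mask,z,amin=15):
    n,l,s,ce=cv2.connectedComponentsWithStats(mask.astype(np.uint8)*255)
    out=[]
    for i in range(1,n):
        if s[i,4]<amin: continue
        pts=np.argwhere(l==i)[:,::-1]
        W=np.array([p2w(c,u,v,z)[:2] for u,v in pts]).astype(np.float32)
        (m,wh,a)=cv2.minAreaRect(W*1000)
        out.append((np.round(ce[i],1),s[i,4],np.round(W.mean(0),4),np.round(m,1),np.round(wh,1),round(a,1)))
    return out
E
python3 - <<'E'
from seg import *
c=snap('top'); im=c['pixels']; hsv=cv2.cvtColor(im,cv2.COLOR_BGR2HSV).astype(int); H,S,V=hsv[...,0],hsv[...,1],hsv[...,2]
X,Y=np.meshgrid(range(512),range(384))
def show(t,m,z,a=15):
    print(t); [print(*b) for b in blobs(c,m,z,a)]
mat=(X>270)&(X<355)&(Y>156)&(Y<258)
show('alu',mat&(S<70)&(V>50),.022)
show('notgreen',mat&~((H>60)&(H<100)&(S>70)),.022)
fx=(X>185)&(X<240)&(Y>135)&(Y<240)
show('yellow',fx&(H>24)&(H<34)&(S>150)&(V>120),.02)
show('copper',fx&(H<18)&(S>60)&(V>70)&(X>203)&(X<226)&(Y>155)&(Y<205),.035)
show('base',(X>185)&(X<240)&(Y>135)&(Y<240)&(S<60)&(V<110),.012,300)
show('blue',(X<240)&(X>130)&(Y>130)&(Y<200)&(H>100)&(H<120)&(S>150)&(V>80),.062,50)
show('orangecap',(X<200)&(X>160)&(Y>150)&(Y<175)&(H>8)&(H<22)&(S>170)&(V>150),.1,5)
show('redlever',(X<160)&(X>130)&(Y>170)&(Y<200)&((H<5)|(H>174))&(S>150),.127,5)
show('tray',(X>355)&(X<420)&(Y>180)&(Y<245)&((H<5)|(H>174))&(S>150),.03,100)
show('pivot',(X>208)&(X<226)&(Y>130)&(Y<150)&(S<60)&(V>120),.07,10)
E
```

```text
alu
[295.1 175.8] 154 [ 0.6219 -0.1168] [ 622.2 -117.1] [35.9 37.8] 50.6
[292.8 198.8] 31 [ 0.5544 -0.1107] [ 553.9 -111.2] [44.6 25.9] 67.8
[293.9 228.7] 150 [ 0.4691 -0.1143] [ 468.5 -114.6] [33.8 33.8] 0.2
notgreen
[284.3 163.5] 309 [ 0.6575 -0.0854] [644.4 -93.9] [65.3 81.3] 1.6
[353.2 165.2] 28 [ 0.6578 -0.2852] [ 651.4 -278.5] [17.5 62.7] 88.8
[294.8 175.4] 170 [ 0.6229 -0.116 ] [ 625.4 -115.3] [42.5 45.7] 51.6
[291.6 202.4] 160 [ 0.544  -0.1074] [ 544.  -107.6] [34.5 36.5] 28.0
[293.9 228.7] 150 [ 0.4691 -0.1143] [ 468.5 -114.6] [33.8 33.8] 0.2
[325.8 236.7] 149 [ 0.4489 -0.204 ] [ 448.8 -204.1] [32.9 35.4] 40.3
[286. 257.] 31 [ 0.3898 -0.0929] [389.8 -92.9] [ 0.  83.3] 1.3
yellow
[213.8 174.7] 25 [0.6192 0.1164] [618.4 117.4] [42.6  9. ] 87.3
[203.7 200.2] 61 [0.5444 0.1421] [548.1 140.1] [15.7 98. ] 88.4
[214.  202.9] 15 [0.5373 0.1126] [538.3 114.3] [23.   9.9] 61.5
[213.9 214. ] 18 [0.5055 0.1114] [506.5 110.8] [11.6 24.3] 56.8
copper
[214.1 167.7] 124 [0.636  0.1152] [635.9 115.4] [31.  33.4] 84.3
[210.4 195. ] 132 [0.5569 0.1224] [556.6 122.6] [31.8 32.9] 84.2
base
[213.2 186.2] 1810 [0.5883 0.1174] [592.7 137.3] [131.9 281.5] 84.7
blue
[208.4 145.8] 57 [0.6919 0.131 ] [691.8 132.1] [23.4 21.9] 36.6
[160.8 175.3] 165 [0.6034 0.2586] [603.4 258.9] [22.3 69.5] 34.4
orangecap
[174.9 160.8] 38 [0.6353 0.2152] [634.8 216.2] [16.7 18.9] 1.5
redlever
[140.4 181.3] 47 [0.5705 0.2964] [570.  296.2] [23.4 13.2] 52.0
tray
[385.8 212.1] 2147 [ 0.5218 -0.373 ] [ 522.4 -373.1] [130.5 135.1] 2.5
pivot
[216.4 139.9] 105 [0.707  0.1088] [706.7 108.5] [29.1 30.8] 1.6
```

```bash
cat > plan.py <<'E'
from h import *
def Rt(deg):
    a=np.radians(deg); z=np.array([np.cos(a),np.sin(a),0]); y=np.array([0,0,-1.]); return R.from_matrix(np.array([np.cross(y,z),y,z]).T)
def plan(calls,tilt=None):
    """calls: list of lists of waypoints (x,y,z,jawdeg); prints rows in shares per call"""
    s,p,r=st(); print('t',round(s['time'],2),'p',np.round(p,4),'jaw',round(np.degrees(np.arctan2(*r.as_matrix()[[1,0],2])),1),'w',round(s['gripper_width'],4),'F',np.round(s['ft_force'],1))
    for ci,c in enumerate(calls):
        for w in c:
            t=w[4] if len(w)>4 else Rt(w[3])
            d=r.inv().apply(np.array(w[:3])-p)/.2; rv=(r.inv()*t).as_rotvec()/(np.pi/4)
            print(ci,np.round(d,3).tolist(),np.round(rv,3).tolist(),'mm',round(np.linalg.norm(d)*200),'' if max(abs(np.r_[d,rv]).max(),0)<=1 else 'OVER')
        p=np.array(w[:3]); r=t
E
python3 - <<'E'
from plan import *
plan([[(0.45,0.45,.2,84.7)],[(.596,.26,.2,84.7),(.596,.26,.2,84.7)],[(.596,.119,.2,84.7)]])
E
```

```text
t 0.15 p [0.2705 0.6178 0.2187] jaw 66.3 w 0.0855 F [-0.1 -0.7 -0.1]
0 [1.159, 0.094, -0.408] [0.002, -0.408, -0.001] mm 246 OVER
1 [0.815, 0.0, -0.879] [0.0, 0.0, 0.0] mm 240 
1 [0.815, 0.0, -0.879] [0.0, 0.0, 0.0] mm 240 
2 [0.065, 0.0, -0.702] [0.0, 0.0, 0.0] mm 141
```

Call:
send_rows(
  series=[
    [0.2,0.02,-0.07,0,-0.08,0,0],
    [0.4,0.04,-0.14,0,-0.16,0,0],
    [0.6,0.06,-0.21,0,-0.24,0,0],
    [0.8,0.08,-0.28,0,-0.32,0,0],
    [1,0.09,-0.35,0,-0.408,0,0],
    [1,0.09,-0.35,0,-0.408,0,0],
    [1,0.09,-0.35,0,-0.408,0,0],
    [1,0.09,-0.35,0,-0.408,0,0],
    [1,0.09,-0.35,0,-0.408,0,0],
    [1,0.09,-0.35,0,-0.408,0,0],
  ],
)

```text
time: 1.15
tool_pos: [0.4249, 0.4749, 0.2019]
orientation: [0.706, -0.706, 0.032, -0.032]
ft_force: [0.5, -0.5, 0.3]
gripper_width: 0.0851
```

Call:
send_rows(
  series=[
    [0.12,0,-0.18,0,0,0,0],
    [0.24,0,-0.36,0,0,0,0],
    [0.36,0,-0.54,0,0,0,0],
    [0.48,0,-0.72,0,0,0,0],
    [0.6,0,-0.9,0,0,0,0],
    [0.6,0,-0.9,0,0,0,0],
    [0.6,0,-0.9,0,0,0,0],
    [0.6,0,-0.9,0,0,0,0],
    [0.6,0,-0.9,0,0,0,0],
    [0.6,0,-0.9,0,0,0,0],
  ],
)

```text
time: 2.15
tool_pos: [0.528, 0.2849, 0.2018]
orientation: [0.706, -0.706, 0.032, -0.032]
ft_force: [0.5, 0.1, 0.1]
gripper_width: 0.0856
```

Call:
send_rows(
  series=[
    [0.1,0,-0.18,0,0,0,0],
    [0.2,0,-0.36,0,0,0,0],
    [0.3,0,-0.54,0,0,0,0],
    [0.4,0,-0.72,0,0,0,0],
    [0.41,0,-0.786,0,0,0,0.4],
    [0.41,0,-0.786,0,0,0,0.4],
    [0.41,0,-0.786,0,0,0,0.4],
    [0.41,0,-0.786,0,0,0,0.4],
    [0.41,0,-0.786,0,0,0,0.4],
    [0.41,0,-0.786,0,0,0,0.4],
  ],
)

```text
time: 3.15
tool_pos: [0.5956, 0.1207, 0.2019]
orientation: [0.706, -0.706, 0.032, -0.032]
ft_force: [-0.3, 0.2, -0.4]
gripper_width: 0.0511
```

Run:
```python
from plan import *
plan([])
c=snap('wrist','w1.png'); print(c['vertical_fov'],c['cx'],c['cy'],c['k1'],np.round(c['pose'],3).tolist())
cv2.imwrite('pics/w1.png',cv2.resize(c['pixels'],(800,600)))
np.save('w1.npy',c,allow_pickle=True)
```

```text
t 3.15 p [0.5956 0.1207 0.2019] jaw 84.8 w 0.0511 F [-0.3  0.2 -0.4]
59.45580338092305 256.9069776020535 185.0708583188866 0.009390380558334686 [[0.091, 0.96, 0.266, 0.529], [0.996, -0.088, -0.024, 0.126], [-0.0, 0.267, -0.964, 0.357], [0.0, 0.0, 0.0, 1.0]]
```

View pics/w1.png

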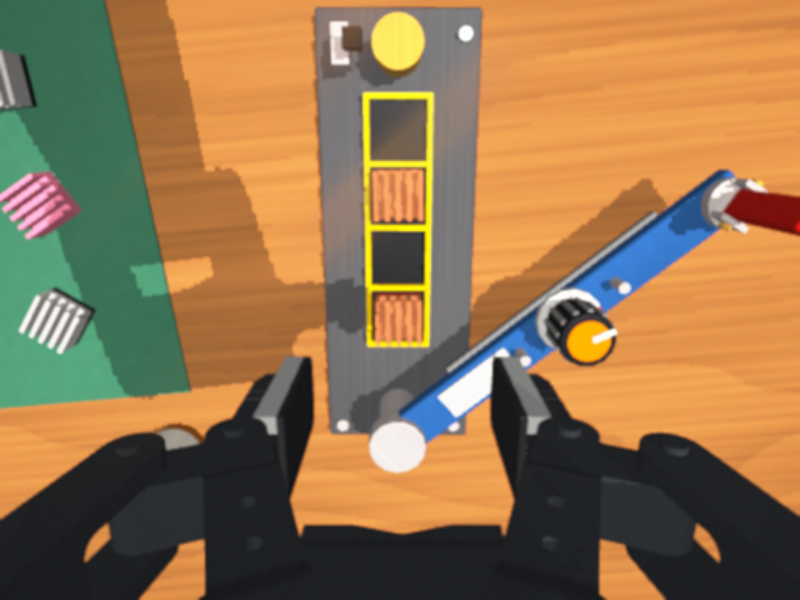

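The wrist view shows all four pockets, with burnt fins at (398,195) and (398,320). The outer corners of the rim are at (362,93), (434,93), (366,347) and (430,346).

Run:
```python
from seg import *
c=np.load('w1.npy',allow_pickle=True).item(); im=c['pixels']; hsv=cv2.cvtColor(im,cv2.COLOR_BGR2HSV).astype(int); H,S,V=hsv[...,0],hsv[...,1],hsv[...,2]
X,Y=np.meshgrid(range(512),range(384))
def show(t,m,z,a=15):
    print(t); [print(*b) for b in blobs(c,m,z,a)]
fx=(X>220)&(X<285)
show('yellow',fx&(Y>50)&(Y<230)&(H>22)&(H<36)&(S>150)&(V>90),.02,60)
show('copper',fx&(Y>80)&(Y<230)&(H<20)&(S>80)&(V>70)&(Y>95),.035,100)
show('pivot',(X>230)&(X<280)&(Y>260)&(S<50)&(V>150),.07,60)
show('socket',fx&(Y<52)&(H>22)&(H<36)&(S>150),.048,60)
show('orange',(X>350)&(X<400)&(Y>190)&(Y<240)&(H>8)&(H<22)&(S>170)&(V>150)&(X<396),.1,60)
# yaw of the modules on mat
show('alu',(X<70)&(Y>180)&(S<60)&(V>60),.022,60)
for u,v in [(362,93),(434,93),(366,347),(430,346)]: print(p2w(c,u*.64,v*.64,.02))
```

```text
yellow
[254.3 135.1] 2068 [0.572  0.1196] [580.3 118.7] [ 42.8 163. ] 84.6
copper
[253.5  98.8] 145 [0.535  0.1224] [534.7 123.3] [30.6  4.5] 84.8
[254.1 124.6] 1201 [0.5585 0.1207] [558.6 120.6] [32.5 32.7] 84.8
[254.5 202.5] 1012 [0.6358 0.1139] [636.5 113.8] [31.6 34. ] 84.8
pivot
[254.1 285. ] 932 [0.7075 0.107 ] [707.7 107.3] [34.6 34.9] 23.8
socket
[254.1  26. ] 902 [0.4758 0.1286] [475.9 128.9] [26.9 26.7] 41.8
orange
[375.8 218.9] 181 [0.6372 0.2134] [636.6 214.2] [22.8 22.6] 84.8
alu
[ 35.2 204.6] 1182 [ 0.6215 -0.1151] [ 622.2 -115.5] [36.4 40.8] 51.9
[0.49775047 0.10514091 0.02      ]
[0.50170153 0.14830263 0.02      ]
[0.66071218 0.08965172 0.02      ]
[0.66398266 0.13342125 0.02      ]
```

Run:
```python
from plan import *
J=84.7
plan([[(.6365,.1138,.2,J),(.6365,.1138,.042,J)],[(.6365,.1138,.042,J),(.6365,.1138,.10,J)],[(.605,-.05,.1,J)],[(.575,-.22,.1,90)],[(.548,-.373,.1,90),(.548,-.373,.1,90)],[(.548,-.373,.035,90)]])
```

```text
t 3.2 p [0.5957 0.1205 0.2019] jaw 84.8 w 0.0512 F [ 0.1  0.1 -0.3]
0 [0.206, 0.009, -0.015] [-0.0, 0.002, 0.0] mm 41 
0 [0.206, 0.799, -0.015] [-0.0, 0.002, 0.0] mm 165 
1 [0.0, 0.0, 0.0] [0.0, 0.0, 0.0] mm 0 
1 [0.0, -0.29, 0.0] [0.0, 0.0, 0.0] mm 58 
2 [-0.081, 0.0, -0.83] [0.0, 0.0, 0.0] mm 167 
3 [-0.071, 0.0, -0.86] [0.0, -0.118, 0.0] mm 173 
4 [-0.135, 0.0, -0.765] [0.0, 0.0, 0.0] mm 155 
4 [-0.135, 0.0, -0.765] [0.0, 0.0, 0.0] mm 155 
5 [0.0, 0.325, 0.0] [0.0, 0.0, 0.0] mm 65
```

Call:
send_rows(
  series=[
    [0.1,0.01,-0.01,0,0,0,0.4],
    [0.206,0.05,-0.015,0,0,0,0.4],
    [0.206,0.2,-0.015,0,0,0,0.4],
    [0.206,0.36,-0.015,0,0,0,0.4],
    [0.206,0.5,-0.015,0,0,0,0.4],
    [0.206,0.6,-0.015,0,0,0,0.4],
    [0.206,0.7,-0.015,0,0,0,0.4],
    [0.206,0.76,-0.015,0,0,0,0.4],
    [0.206,0.8,-0.015,0,0,0,0.4],
    [0.206,0.8,-0.015,0,0,0,0.4],
  ],
)

```text
time: 4.2
tool_pos: [0.6361, 0.1129, 0.0409]
orientation: [-0.706, 0.706, -0.033, 0.032]
ft_force: [0.3, 0.6, -0.4]
gripper_width: 0.0513
```

Call:
send_rows(
  series=[
    [0,0,0,0,0,0,1],
    [0,0,0,0,0,0,1],
    [0,0,0,0,0,0,1],
    [0,0,0,0,0,0,1],
    [0,0,0,0,0,0,1],
    [0,0,0,0,0,0,1],
    [0,-0.07,0,0,0,0,1],
    [0,-0.15,0,0,0,0,1],
    [0,-0.22,0,0,0,0,1],
    [0,-0.29,0,0,0,0,1],
  ],
)

```text
time: 5.2
tool_pos: [0.6374, 0.1128, 0.1023]
orientation: [0.706, -0.706, 0.032, -0.033]
ft_force: [0.1, -0.1, -0.1]
gripper_width: -0.0001
```

Run:
```python
from plan import *
plan([])
c=snap('wrist'); np.save('w2.npy',c,allow_pickle=True)
cv2.imwrite('pics/w2.png',cv2.resize(c['pixels'],(800,600)))
```

```text
t 5.2 p [0.6374 0.1128 0.1023] jaw 84.7 w -0.0001 F [ 0.1 -0.1 -0.1]
```

View pics/w2.png

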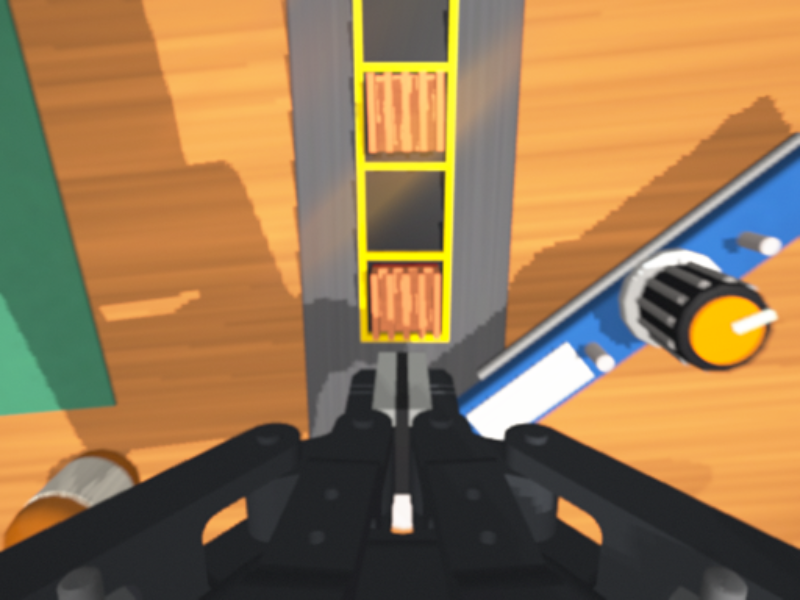

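The module is still in pocket 4, with fins at about (405,300), and the closed jaws are empty above the pivot side. I'll compare its position before and after.

Run:
```python
from seg import *
c=np.load('w2.npy',allow_pickle=True).item(); im=c['pixels']; hsv=cv2.cvtColor(im,cv2.COLOR_BGR2HSV).astype(int); H,S,V=hsv[...,0],hsv[...,1],hsv[...,2]
X,Y=np.meshgrid(range(512),range(384))
fx=(X>225)&(X<295)
for t,m,z in [('copper',(X>235)&(X<284)&(Y>164)&(Y<216)&((H<20)|(H>170))&(S>70)&(V>50),.035),('copper1',(X>235)&(X<283)&(Y>44)&(Y<100)&(H<20)&(S>70)&(V>60),.035),('yellow',fx&(H>22)&(H<36)&(S>150)&(V>90),.02)]:
    print(t); [print(*b) for b in blobs(c,m,z,100)]
P=np.array(c['pose']); print(np.round(P,3).tolist())
for z in (.102,.083): print(w2p(c,(.6374,.1128,z))/.64)
for p in [(.6365,.1138,.035),(.6401,.1132,.015),(.6401,.1132,.035)]: print(w2p(c,p)/.64)
```

```text
copper
[259.1 190.8] 2149 [0.6366 0.1138] [637.4 113.7] [32.1 33.8] 84.7
copper1
[258.9  72.9] 2491 [0.5599 0.1206] [559.9 120.7] [29.4 31.5] 84.7
yellow
[259.  108.6] 3559 [0.5843 0.1186] [588.9 117.9] [ 42.9 147.4] 84.6
[[0.093, 0.959, 0.268, 0.571], [0.996, -0.089, -0.025, 0.118], [0.0, 0.269, -0.963, 0.257], [0.0, 0.0, 0.0, 1.0]]
[403.44192176 361.0738376 ]
[403.23987592 339.50664836]
[404.9423893  298.04612222]
[404.10790855 293.41532244]
[404.33270605 305.92727348]
```

Run:
```python
from plan import *
c=snap('scene'); im=c['pixels']
u0=w2p(c,(.6374,.1128,.1)); x0,y0=int(u0[0])-50,int(u0[1])-50
cr=cv2.resize(im[y0:y0+90,x0:x0+110],None,fx=6,fy=6,interpolation=cv2.INTER_CUBIC)
for z,col in ((.1023,(255,0,255)),(.0833,(0,255,0))):
    q=(w2p(c,(.6374,.1128,z))-[x0,y0])*6; cv2.drawMarker(cr,tuple(int(a) for a in q),col,0,14,1); print(q)
cv2.imwrite('pics/s2.png',cr)
```

```text
[304.74296494 297.61367014]
[301.77338042 332.85611927]
```

View pics/s2.png

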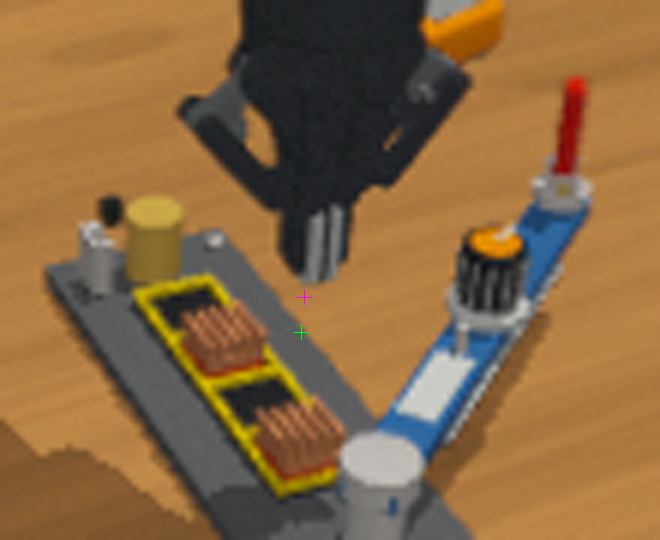

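Both camera views put the fingertips about 15–18 mm behind the reported TCP, not 19 mm ahead of it. At TCP z=0.041 the jaws therefore closed above the module. I'll go down again in small steps and watch the force.

Call:
send_rows(
  series=[
    [0,0,0,0,0,0,0.4],
    [0,0,0,0,0,0,0.4],
    [0,0,0,0,0,0,0.4],
    [0,0,0,0,0,0,0.4],
    [0,0.1,0,0,0,0,0.4],
    [0,0.2,0,0,0,0,0.4],
    [0,0.3,0,0,0,0,0.4],
    [0,0.34,0,0,0,0,0.4],
    [0,0.37,0,0,0,0,0.4],
    [0,0.37,0,0,0,0,0.4],
  ],
)

```text
time: 6.3
tool_pos: [0.6364, 0.1127, 0.0252]
orientation: [-0.706, 0.706, -0.033, 0.032]
ft_force: [-0.4, 0.3, 1.0]
gripper_width: 0.0512
```

Call:
send_rows(
  series=[
    [0,0.005,0,0,0,0,0.4],
    [0,0.01,0,0,0,0,0.4],
    [0,0.015,0,0,0,0,0.4],
    [0,0.02,0,0,0,0,0.4],
    [0,0.025,0,0,0,0,0.4],
    [0,0.03,0,0,0,0,0.4],
    [0,0.03,0,0,0,0,0.4],
    [0,0.03,0,0,0,0,0.4],
    [0,0.03,0,0,0,0,0.4],
    [0,0.03,0,0,0,0,0.4],
  ],
)

```text
time: 7.3
tool_pos: [0.6367, 0.1128, 0.0199]
orientation: [0.706, -0.706, 0.033, -0.033]
ft_force: [0.5, 0.0, -0.3]
gripper_width: 0.0511
```

Run:
```python
from plan import *
plan([]); p=st()[1]
c=snap('scene'); im=c['pixels']
x0,y0=[int(a)-50 for a in w2p(c,(.6374,.1128,.05))]
cr=cv2.resize(im[y0:y0+80,x0:x0+110],None,fx=6,fy=6,interpolation=cv2.INTER_CUBIC)
cv2.imwrite('pics/s3.png',cr)
```

```text
t 7.3 p [0.6367 0.1128 0.0199] jaw 84.7 w 0.0511 F [ 0.5  0.  -0.3]
```

View pics/s3.png

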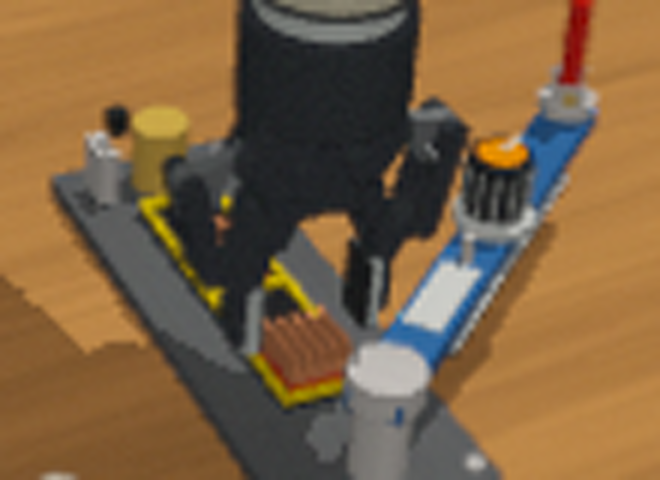

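The tips straddle the module at about fin height with no contact force, which confirms the offset. I'll go 11 mm lower and grip.

Call:
send_rows(
  series=[
    [0,0.01,0,0,0,0,0.4],
    [0,0.02,0,0,0,0,0.4],
    [0,0.03,0,0,0,0,0.4],
    [0,0.04,0,0,0,0,0.4],
    [0,0.05,0,0,0,0,0.4],
    [0,0.055,0,0,0,0,0.4],
    [0,0.055,0,0,0,0,0.4],
    [0,0.055,0,0,0,0,0.4],
    [0,0.055,0,0,0,0,0.4],
    [0,0.055,0,0,0,0,0.4],
  ],
)

```text
time: 8.35
tool_pos: [0.6368, 0.1128, 0.009]
orientation: [0.706, -0.706, 0.033, -0.033]
ft_force: [0.4, -0.2, -1.0]
gripper_width: 0.0512
```

Call:
send_rows(
  series=[
    [0,0,0,0,0,0,1],
    [0,0,0,0,0,0,1],
    [0,0,0,0,0,0,1],
    [0,0,0,0,0,0,1],
    [0,0,0,0,0,0,1],
    [0,0,0,0,0,0,1],
    [0,0,0,0,0,0,1],
    [0,0,0,0,0,0,1],
    [0,-0.02,0,0,0,0,1],
    [0,-0.05,0,0,0,0,1],
  ],
)

```text
time: 9.35
tool_pos: [0.6352, 0.1127, 0.0176]
orientation: [-0.706, 0.706, -0.034, 0.031]
ft_force: [-0.5, -0.9, -1.0]
gripper_width: 0.0287
```

Run:
```python
from plan import *
J=84.7
plan([[(.6365,.1128,.075,J),(.625,.02,.075,J)],[(.59,-.17,.075,J)],[(.548,-.36,.075,88)],[(.548,-.373,.075,88),(.548,-.373,.003,88)]])
```

```text
t 9.35 p [0.6352 0.1127 0.0176] jaw 84.7 w 0.0287 F [-0.5 -0.9 -1. ]
0 [0.005, -0.287, 0.001] [0.001, 0.0, -0.004] mm 57 
0 [-0.009, -0.287, -0.466] [0.001, 0.0, -0.004] mm 110 
1 [-0.086, 0.0, -0.962] [0.0, 0.0, 0.0] mm 193 
2 [-0.121, 0.0, -0.965] [0.0, -0.073, 0.0] mm 195 
3 [0.002, 0.0, -0.065] [0.0, 0.0, 0.0] mm 13 
3 [0.002, 0.36, -0.065] [0.0, 0.0, 0.0] mm 73
```

Call:
send_rows(
  series=[
    [0,-0.06,0,0,0,0,1],
    [0,-0.12,0,0,0,0,1],
    [0,-0.18,0,0,0,0,1],
    [0,-0.24,0,0,0,0,1],
    [0,-0.287,-0.05,0,0,0,1],
    [0,-0.287,-0.13,0,0,0,1],
    [0,-0.287,-0.21,0,0,0,1],
    [0,-0.287,-0.3,0,0,0,1],
    [0,-0.287,-0.38,0,0,0,1],
    [-0.01,-0.287,-0.466,0,0,0,1],
  ],
)

```text
time: 10.35
tool_pos: [0.6256, 0.0183, 0.0756]
orientation: [0.706, -0.706, 0.033, -0.033]
ft_force: [-0.2, 0.4, -1.3]
gripper_width: 0.0282
```

Call:
send_rows(
  series=[
    [-0.01,0,-0.11,0,0,0,1],
    [-0.02,0,-0.22,0,0,0,1],
    [-0.03,0,-0.33,0,0,0,1],
    [-0.04,0,-0.44,0,0,0,1],
    [-0.05,0,-0.55,0,0,0,1],
    [-0.06,0,-0.66,0,0,0,1],
    [-0.07,0,-0.77,0,0,0,1],
    [-0.08,0,-0.87,0,0,0,1],
    [-0.086,0,-0.962,0,0,0,1],
    [-0.086,0,-0.962,0,0,0,1],
  ],
)

```text
time: 11.35
tool_pos: [0.5906, -0.1726, 0.0762]
orientation: [-0.706, 0.706, -0.034, 0.034]
ft_force: [0.5, 0.6, -1.6]
gripper_width: 0.0285
```

Call:
send_rows(
  series=[
    [-0.01,0,-0.11,0,-0.01,0,1],
    [-0.02,0,-0.22,0,-0.02,0,1],
    [-0.03,0,-0.33,0,-0.03,0,1],
    [-0.04,0,-0.44,0,-0.04,0,1],
    [-0.06,0,-0.55,0,-0.05,0,1],
    [-0.08,0,-0.66,0,-0.06,0,1],
    [-0.1,0,-0.77,0,-0.07,0,1],
    [-0.12,0,-0.87,0,-0.073,0,1],
    [-0.121,0,-0.965,0,-0.073,0,1],
    [-0.121,0,-0.965,0,-0.073,0,1],
  ],
)

```text
time: 12.35
tool_pos: [0.5492, -0.3619, 0.0764]
orientation: [-0.707, 0.707, -0.013, 0.013]
ft_force: [1.2, -0.5, -0.6]
gripper_width: 0.0284
```

Call:
send_rows(
  series=[
    [0,0.05,-0.06,0,0,0,1],
    [0,0.1,-0.06,0,0,0,1],
    [0,0.16,-0.06,0,0,0,1],
    [0,0.22,-0.06,0,0,0,1],
    [0,0.27,-0.06,0,0,0,1],
    [0,0.31,-0.06,0,0,0,1],
    [0,0.34,-0.06,0,0,0,1],
    [0,0.36,-0.06,0,0,0,1],
    [0,0.36,-0.06,0,0,0,1],
    [0,0.36,-0.06,0,0,0,1],
  ],
)

```text
time: 13.35
tool_pos: [0.5492, -0.372, 0.0046]
orientation: [-0.707, 0.707, -0.012, 0.013]
ft_force: [0.3, -0.2, -0.5]
gripper_width: 0.0285
```

Call:
send_rows(
  series=[
    [0,0,0,0,0,0,0.4],
    [0,0,0,0,0,0,0.4],
    [0,0,0,0,0,0,0.4],
    [0,0,0,0,0,0,0.4],
    [0,0,0,0,0,0,0.4],
    [0,-0.1,0,0,0,0,0.4],
    [0,-0.2,0,0,0,0,0.4],
    [0,-0.3,0,0,0,0,0.4],
    [0,-0.37,0,0,0,0,0.4],
    [0,-0.37,0,0,0,0,0.4],
  ],
)

```text
time: 14.35
tool_pos: [0.5503, -0.373, 0.0812]
orientation: [-0.706, 0.708, -0.011, 0.014]
ft_force: [0.8, -0.4, 0.0]
gripper_width: 0.0515
```

Call:
send_rows(
  series=[
    [0,0,0.2,0,0.02,0,0.4],
    [0,0,0.4,0,0.04,0,0.4],
    [0,0,0.6,0,0.06,0,0.4],
    [0,0,0.8,0,0.073,0,0.4],
    [0,0,0.95,0,0.073,0,0.4],
    [0,0,0.95,0,0.073,0,0.4],
    [0,0,0.95,0,0.073,0,0.4],
    [0,0,0.95,0,0.073,0,0.4],
    [0,0,0.95,0,0.073,0,0.4],
    [0,0,0.95,0,0.073,0,0.4],
  ],
)

```text
time: 15.35
tool_pos: [0.5555, -0.183, 0.0781]
orientation: [-0.706, 0.706, -0.033, 0.033]
ft_force: [-0.3, 0.9, 0.1]
gripper_width: 0.0513
```

Run:
```python
from plan import *
J=84.7
plan([[(.557,-.01,.075,J)],[(.5595,.1206,.075,J),(.5595,.1206,.0085,J)],[(.5595,.1206,.075,J),(.545,.03,.075,J)],[(.52,-.16,.075,J)],[(.492,-.35,.075,88)],[(.492,-.373,.075,88),(.492,-.373,.003,88)]])
```

```text
t 15.35 p [ 0.5555 -0.183   0.0781] jaw 84.6 w 0.0513 F [-0.3  0.9  0.1]
0 [-0.074, 0.016, 0.862] [0.0, -0.002, 0.0] mm 173 
1 [-0.048, 0.0, 0.651] [0.0, 0.0, 0.0] mm 131 
1 [-0.048, 0.332, 0.651] [0.0, 0.0, 0.0] mm 147 
2 [0.0, -0.332, 0.0] [0.0, 0.0, 0.0] mm 66 
2 [-0.03, -0.332, -0.458] [0.0, 0.0, 0.0] mm 113 
3 [-0.037, 0.0, -0.957] [0.0, 0.0, 0.0] mm 192 
4 [-0.052, 0.0, -0.959] [0.0, -0.073, 0.0] mm 192 
5 [0.004, 0.0, -0.115] [0.0, 0.0, 0.0] mm 23 
5 [0.004, 0.36, -0.115] [0.0, 0.0, 0.0] mm 76
```

Call:
send_rows(
  series=[
    [-0.015,0,0.2,0,0,0,0.4],
    [-0.03,0,0.4,0,0,0,0.4],
    [-0.05,0,0.6,0,0,0,0.4],
    [-0.07,0,0.8,0,0,0,0.4],
    [-0.074,0.016,0.862,0,0,0,0.4],
    [-0.074,0.016,0.862,0,0,0,0.4],
    [-0.074,0.016,0.862,0,0,0,0.4],
    [-0.074,0.016,0.862,0,0,0,0.4],
    [-0.074,0.016,0.862,0,0,0,0.4],
    [-0.074,0.016,0.862,0,0,0,0.4],
  ],
)

```text
time: 16.35
tool_pos: [0.5568, -0.0099, 0.0751]
orientation: [-0.706, 0.706, -0.033, 0.033]
ft_force: [0.2, -0.1, -0.7]
gripper_width: 0.051
```

Call:
send_rows(
  series=[
    [-0.02,0,0.2,0,0,0,0.4],
    [-0.03,0,0.4,0,0,0,0.4],
    [-0.048,0,0.6,0,0,0,0.4],
    [-0.048,0.02,0.651,0,0,0,0.4],
    [-0.048,0.1,0.651,0,0,0,0.4],
    [-0.048,0.18,0.651,0,0,0,0.4],
    [-0.048,0.24,0.651,0,0,0,0.4],
    [-0.048,0.29,0.651,0,0,0,0.4],
    [-0.048,0.332,0.651,0,0,0,0.4],
    [-0.048,0.332,0.651,0,0,0,0.4],
  ],
)

```text
time: 17.35
tool_pos: [0.558, 0.121, 0.0068]
orientation: [-0.706, 0.706, -0.034, 0.032]
ft_force: [0.0, 0.6, -0.1]
gripper_width: 0.0511
```

Call:
send_rows(
  series=[
    [0,0,0,0,0,0,1],
    [0,0,0,0,0,0,1],
    [0,0,0,0,0,0,1],
    [0,0,0,0,0,0,1],
    [0,0,0,0,0,0,1],
    [0,0,0,0,0,0,1],
    [0,0,0,0,0,0,1],
    [0,-0.03,0,0,0,0,1],
    [0,-0.08,0,0,0,0,1],
    [0,-0.14,0,0,0,0,1],
  ],
)

```text
time: 18.35
tool_pos: [0.5582, 0.1217, 0.0365]
orientation: [-0.706, 0.706, -0.033, 0.032]
ft_force: [0.9, 0.2, -0.4]
gripper_width: 0.0284
```

Call:
send_rows(
  series=[
    [0,-0.06,0,0,0,0,1],
    [0,-0.12,0,0,0,0,1],
    [0,-0.18,0,0,0,0,1],
    [0,-0.192,-0.06,0,0,0,1],
    [0,-0.192,-0.14,0,0,0,1],
    [-0.01,-0.192,-0.22,0,0,0,1],
    [-0.02,-0.192,-0.3,0,0,0,1],
    [-0.03,-0.192,-0.38,0,0,0,1],
    [-0.03,-0.192,-0.458,0,0,0,1],
    [-0.03,-0.192,-0.458,0,0,0,1],
  ],
)

```text
time: 19.35
tool_pos: [0.5445, 0.0288, 0.0748]
orientation: [-0.706, 0.706, -0.034, 0.034]
ft_force: [-0.2, 0.2, -0.7]
gripper_width: 0.0286
```

Call:
send_rows(
  series=[
    [0,0,-0.11,0,0,0,1],
    [0,0,-0.22,0,0,0,1],
    [-0.01,0,-0.33,0,0,0,1],
    [-0.02,0,-0.44,0,0,0,1],
    [-0.03,0,-0.55,0,0,0,1],
    [-0.037,0,-0.66,0,0,0,1],
    [-0.037,0,-0.77,0,0,0,1],
    [-0.037,0,-0.87,0,0,0,1],
    [-0.037,0,-0.957,0,0,0,1],
    [-0.037,0,-0.957,0,0,0,1],
  ],
)

```text
time: 20.35
tool_pos: [0.52, -0.1606, 0.0752]
orientation: [-0.706, 0.706, -0.033, 0.034]
ft_force: [0.1, 0.9, -0.9]
gripper_width: 0.0286
```

Call:
send_rows(
  series=[
    [-0.01,0,-0.11,0,-0.01,0,1],
    [-0.02,0,-0.22,0,-0.02,0,1],
    [-0.03,0,-0.33,0,-0.03,0,1],
    [-0.04,0,-0.44,0,-0.04,0,1],
    [-0.05,0,-0.55,0,-0.05,0,1],
    [-0.052,0,-0.66,0,-0.06,0,1],
    [-0.052,0,-0.77,0,-0.07,0,1],
    [-0.052,0,-0.87,0,-0.073,0,1],
    [-0.052,0,-0.959,0,-0.073,0,1],
    [-0.052,0,-0.959,0,-0.073,0,1],
  ],
)

```text
time: 21.35
tool_pos: [0.4918, -0.3509, 0.0753]
orientation: [-0.707, 0.707, -0.013, 0.013]
ft_force: [0.4, -0.3, -1.2]
gripper_width: 0.0288
```

Call:
send_rows(
  series=[
    [0,0.03,-0.06,0,0,0,1],
    [0,0.08,-0.115,0,0,0,1],
    [0,0.14,-0.115,0,0,0,1],
    [0,0.2,-0.115,0,0,0,1],
    [0,0.25,-0.115,0,0,0,1],
    [0,0.3,-0.115,0,0,0,1],
    [0,0.34,-0.115,0,0,0,1],
    [0,0.36,-0.115,0,0,0,1],
    [0,0.36,-0.115,0,0,0,1],
    [0,0.36,-0.115,0,0,0,1],
  ],
)

```text
time: 22.35
tool_pos: [0.4911, -0.3721, 0.0034]
orientation: [-0.707, 0.707, -0.012, 0.013]
ft_force: [-0.1, 0.6, -0.6]
gripper_width: 0.0285
```

Call:
send_rows(
  series=[
    [0,0,0,0,0,0,0.4],
    [0,0,0,0,0,0,0.4],
    [0,0,0,0,0,0,0.4],
    [0,0,0,0,0,0,0.4],
    [0,-0.1,0,0,0,0,0.4],
    [0,-0.25,0,0,0,0,0.4],
    [0,-0.45,0,0,0,0,0.4],
    [0,-0.65,0,0,0,0,0.4],
    [0,-0.8,0,0,0,0,0.4],
    [0,-0.85,0,0,0,0,0.4],
  ],
)

```text
time: 23.35
tool_pos: [0.4925, -0.3736, 0.178]
orientation: [-0.705, 0.709, -0.01, 0.014]
ft_force: [0.5, -0.1, 0.9]
gripper_width: 0.0512
```

Call:
send_rows(
  series=[
    [0.1,0,0.2,0,0,0,0.4],
    [0.2,0,0.4,0,0,0,0.4],
    [0.3,0,0.6,0,0,0,0.4],
    [0.39,0,0.8,0,0,0,0.4],
    [0.39,0,1,0,0,0,0.4],
    [0.39,0,1,0,0,0,0.4],
    [0.39,0,1,0,0,0,0.4],
    [0.39,0,1,0,0,0,0.4],
    [0.39,0,1,0,0,0,0.4],
    [0.39,0,1,0,0,0,0.4],
  ],
)

```text
time: 24.35
tool_pos: [0.5756, -0.176, 0.1729]
orientation: [-0.707, 0.707, -0.013, 0.013]
ft_force: [-0.1, 0.5, -0.3]
gripper_width: 0.0511
```

Run:
```python
from plan import *
from seg import blobs
plan([])
c=snap('wrist'); np.save('w3.npy',c,allow_pickle=True); im=c['pixels']
hsv=cv2.cvtColor(im,cv2.COLOR_BGR2HSV).astype(int); H,S,V=hsv[...,0],hsv[...,1],hsv[...,2]
g=((H>60)&(H<100)&(S>70))
for b in blobs(c,~g,.022,300): print(*b)
cv2.imwrite('pics/w3.png',cv2.resize(im,(800,600)))
```

```text
t 24.35 p [ 0.5756 -0.176   0.1729] jaw 87.9 w 0.0511 F [-0.1  0.5 -0.3]
[252.8 226.2] 131390 [ 0.6452 -0.1832] [ 630.3 -180.4] [570.1 387.2] 87.8
[215.3  22.3] 1557 [ 0.452  -0.2066] [ 451.3 -206.8] [33.2 31.4] 39.1
[322.4  42.6] 1567 [ 0.471  -0.1176] [ 471.1 -117.6] [33.2 32. ] 88.0
[326.8 131.1] 1382 [ 0.5453 -0.1124] [ 545.4 -112.2] [34.7 33.2] 26.6
```

View pics/w3.png

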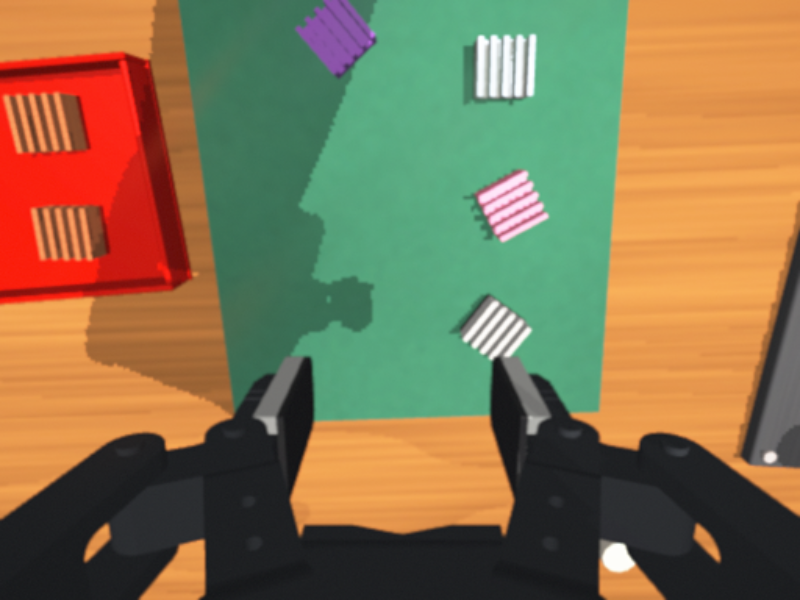

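Both burnt modules lie flat in the tray at (45,123) and (68,232). Good module A is at (506,66) and B at (497,330). Now the pick moves.

Run:
```python
from plan import *
from seg import blobs
c=np.load('w3.npy',allow_pickle=True).item(); im=c['pixels']
hsv=cv2.cvtColor(im,cv2.COLOR_BGR2HSV).astype(int); H,S,V=hsv[...,0],hsv[...,1],hsv[...,2]
X,Y=np.meshgrid(range(512),range(384))
g=((H>60)&(H<100)&(S>70))
for b in blobs(c,~g&(X>291)&(X<345)&(Y>185)&(Y<228),.022,300): print(*b)
for b in blobs(c,(S<60)&(V>120)&(X>291)&(X<345)&(Y>185)&(Y<232),.022,20): print('alu',*b)
print(p2w(c,497*.64,331*.64,.022))
plan([[(.622,-.116,.17,51.9),(.622,-.116,-.003,51.9)],[(.622,-.116,-.003,51.9),(.622,-.116,.06,51.9)],[(.6401,.06,.06,84.7)],[(.6395,.1132,.06,84.7),(.6395,.1132,.0105,84.7)]])
```

```text
[316.4 210.3] 1139 [ 0.6208 -0.1211] [ 622.2 -121.1] [36.7 33.3] 51.7
alu [317.5 211.7] 1110 [ 0.6223 -0.1201] [ 624.6 -117.6] [41.  33.1] 53.0
[ 0.62236048 -0.1194472   0.022     ]
t 24.4 p [ 0.5756 -0.1758  0.1729] jaw 87.9 w 0.0511 F [-0.2  0.9  1.4]
0 [0.221, 0.015, 0.308] [0.0, 0.8, -0.0] mm 76 
0 [0.221, 0.88, 0.308] [0.0, 0.8, -0.0] mm 192 
1 [0.0, 0.0, 0.0] [0.0, 0.0, 0.0] mm 0 
1 [0.0, -0.315, 0.0] [0.0, 0.0, 0.0] mm 63 
2 [-0.472, 0.0, 0.748] [0.0, -0.729, 0.0] mm 177 
3 [-0.028, 0.0, 0.265] [0.0, 0.0, 0.0] mm 53 
3 [-0.028, 0.247, 0.265] [0.0, 0.0, 0.0] mm 73
```

Call:
send_rows(
  series=[
    [0.05,0.01,0.07,0,0.16,0,0.4],
    [0.1,0.01,0.14,0,0.32,0,0.4],
    [0.15,0.02,0.22,0,0.48,0,0.4],
    [0.221,0.02,0.293,0,0.64,0,0.4],
    [0.221,0.15,0.293,0,0.8,0,0.4],
    [0.221,0.3,0.293,0,0.8,0,0.4],
    [0.221,0.45,0.293,0,0.8,0,0.4],
    [0.221,0.55,0.293,0,0.8,0,0.4],
    [0.221,0.62,0.293,0,0.8,0,0.4],
    [0.221,0.66,0.293,0,0.8,0,0.4],
  ],
)

```text
time: 25.4
tool_pos: [0.6215, -0.118, 0.0397]
orientation: [0.668, -0.668, 0.231, -0.23]
ft_force: [-0.3, -0.1, 0.3]
gripper_width: 0.0515
```

Call:
send_rows(
  series=[
    [0,0.04,0,0,0,0,0.4],
    [0,0.08,0,0,0,0,0.4],
    [0,0.12,0,0,0,0,0.4],
    [0,0.15,0,0,0,0,0.4],
    [0,0.18,0,0,0,0,0.4],
    [0,0.2,0,0,0,0,0.4],
    [0,0.21,0,0,0,0,0.4],
    [0,0.22,0,0,0,0,0.4],
    [0,0.22,0,0,0,0,0.4],
    [0,0.22,0,0,0,0,0.4],
  ],
)

```text
time: 26.4
tool_pos: [0.6222, -0.1178, -0.0028]
orientation: [0.669, -0.669, 0.23, -0.23]
ft_force: [-0.2, -0.1, -0.6]
gripper_width: 0.0512
```

Call:
send_rows(
  series=[
    [0,0,0,0,0,0,1],
    [0,0,0,0,0,0,1],
    [0,0,0,0,0,0,1],
    [0,0,0,0,0,0,1],
    [0,0,0,0,0,0,1],
    [0,0,0,0,0,0,1],
    [0,0,0,0,0,0,1],
    [0,0,0,0,0,0,1],
    [0,0,0,0,0,0,1],
    [0,-0.03,0,0,0,0,1],
  ],
)

```text
time: 27.4
tool_pos: [0.6206, -0.1173, 0.0016]
orientation: [-0.669, 0.669, -0.231, 0.229]
ft_force: [-0.3, -0.9, -0.8]
gripper_width: 0.0282
```

Run:
```python
from plan import *
plan([[(.622,-.118,.065,51.9),(.625,-.09,.065,51.9)],[(.6401,.08,.065,84.7)],[(.6401,.1132,.065,84.7),(.6401,.1132,.012,84.7)]])
```

```text
t 27.4 p [ 0.6206 -0.1173  0.0016] jaw 52.0 w 0.0282 F [-0.3 -0.9 -0.8]
0 [0.007, -0.317, 0.001] [0.001, 0.002, -0.004] mm 63 
0 [-0.068, -0.317, 0.121] [0.001, 0.002, -0.004] mm 69 
1 [-0.465, 0.0, 0.715] [0.0, -0.729, 0.0] mm 171 
2 [-0.015, 0.0, 0.165] [0.0, 0.0, 0.0] mm 33 
2 [-0.015, 0.265, 0.165] [0.0, 0.0, 0.0] mm 63
```

Call:
send_rows(
  series=[
    [0,-0.05,0,0,0,0,1],
    [0,-0.1,0,0,0,0,1],
    [0,-0.15,0,0,0,0,1],
    [0,-0.2,0,0,0,0,1],
    [0,-0.25,0,0,0,0,1],
    [0,-0.29,0,0,0,0,1],
    [-0.02,-0.317,0.04,0,0,0,1],
    [-0.04,-0.317,0.08,0,0,0,1],
    [-0.068,-0.317,0.121,0,0,0,1],
    [-0.068,-0.317,0.121,0,0,0,1],
  ],
)

```text
time: 28.4
tool_pos: [0.6257, -0.0883, 0.0656]
orientation: [0.669, -0.669, 0.23, -0.229]
ft_force: [-0.4, -0.7, -0.7]
gripper_width: 0.0283
```

Call:
send_rows(
  series=[
    [-0.05,0,0.08,0,-0.08,0,1],
    [-0.1,0,0.16,0,-0.16,0,1],
    [-0.15,0,0.24,0,-0.24,0,1],
    [-0.2,0,0.32,0,-0.32,0,1],
    [-0.26,0,0.4,0,-0.4,0,1],
    [-0.31,0,0.48,0,-0.49,0,1],
    [-0.36,0,0.56,0,-0.57,0,1],
    [-0.41,0,0.64,0,-0.65,0,1],
    [-0.465,0,0.715,0,-0.729,0,1],
    [-0.465,0,0.715,0,-0.729,0,1],
  ],
)

```text
time: 29.4
tool_pos: [0.6403, 0.0818, 0.0656]
orientation: [0.707, -0.706, 0.032, -0.031]
ft_force: [-0.6, -0.0, -1.3]
gripper_width: 0.0284
```

Run:
```python
from plan import *
plan([[(.6401,.1132,.065,84.7),(.6401,.1132,.0115,84.7)]])
```

```text
t 29.4 p [0.6403 0.0818 0.0656] jaw 85.0 w 0.0284 F [-0.6 -0.  -1.3]
0 [-0.015, 0.003, 0.156] [-0.0, 0.006, -0.002] mm 31 
0 [-0.015, 0.271, 0.156] [-0.0, 0.006, -0.002] mm 63
```

Call:
send_rows(
  series=[
    [0,0,0.08,0,0,0,1],
    [-0.015,0.02,0.156,0,0.006,0,1],
    [-0.015,0.07,0.156,0,0.006,0,1],
    [-0.015,0.12,0.156,0,0.006,0,1],
    [-0.015,0.17,0.156,0,0.006,0,1],
    [-0.015,0.21,0.156,0,0.006,0,1],
    [-0.015,0.24,0.156,0,0.006,0,1],
    [-0.015,0.26,0.156,0,0.006,0,1],
    [-0.015,0.271,0.156,0,0.006,0,1],
    [-0.015,0.271,0.156,0,0.006,0,1],
  ],
)

```text
time: 30.4
tool_pos: [0.6408, 0.1109, 0.0119]
orientation: [-0.706, 0.706, -0.034, 0.034]
ft_force: [0.2, 0.6, -0.7]
gripper_width: 0.0284
```

Call:
send_rows(
  series=[
    [0,0,0,0,0,0,0.4],
    [0,0,0,0,0,0,0.4],
    [0,0,0,0,0,0,0.4],
    [0,0,0,0,0,0,0.4],
    [0,0,0,0,0,0,0.4],
    [0,-0.1,0,0,0,0,0.4],
    [0,-0.25,0,0,0,0,0.4],
    [0,-0.45,0,0,0,0,0.4],
    [0,-0.6,0,0,0,0,0.4],
    [0,-0.65,0,0,0,0,0.4],
  ],
)

```text
time: 31.4
tool_pos: [0.6433, 0.1111, 0.1471]
orientation: [0.706, -0.706, 0.031, -0.037]
ft_force: [0.5, -0.2, -0.1]
gripper_width: 0.0514
```

Run:
```python
from plan import *
from seg import blobs
c=snap('wrist'); np.save('w4.npy',c,allow_pickle=True); im=c['pixels']
cv2.imwrite('pics/w4.png',cv2.resize(im,(800,600)))
plan([[(.58,-.05,.12,88)],[(.471,-.1176,.12,88),(.471,-.1176,-.003,88)]])
```

```text
t 31.45 p [0.6431 0.1111 0.1469] jaw 84.5 w 0.0511 F [-0.5 -0.3  1.1]
0 [-0.238, 0.132, -0.832] [-0.001, -0.077, 0.009] mm 175 
1 [-0.533, 0.0, -0.357] [0.0, 0.0, 0.0] mm 128 
1 [-0.533, 0.615, -0.357] [0.0, 0.0, 0.0] mm 178
```

View pics/w4.png

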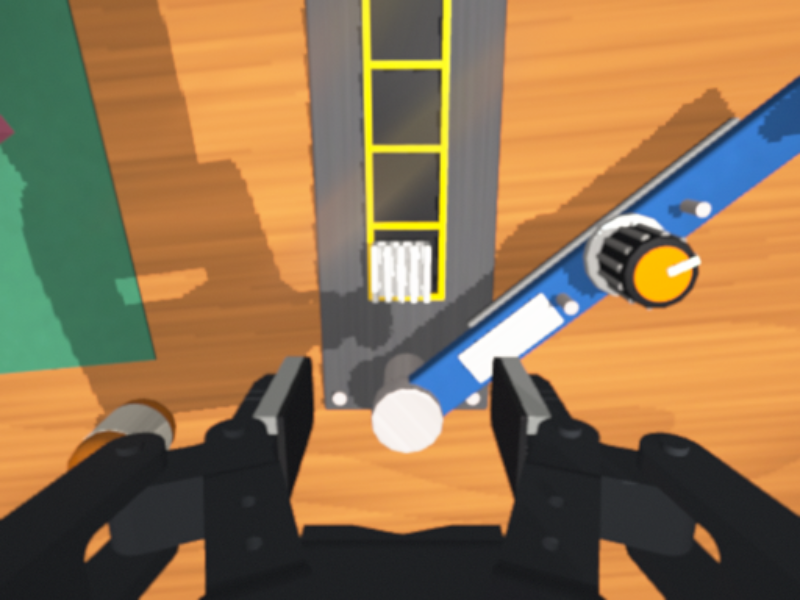

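```bash
cat > chk.py <<'E'
from plan import *
from seg import blobs
def chk(c,xr,yr,z=.035):
    im=c['pixels']; hsv=cv2.cvtColor(im,cv2.COLOR_BGR2HSV).astype(int); H,S,V=hsv[...,0],hsv[...,1],hsv[...,2]
    X,Y=np.meshgrid(range(512),range(384)); m=(X>xr[0])&(X<xr[1])&(Y>yr[0])&(Y<yr[1])
    print('alu'); [print(*b) for b in blobs(c,m&(S<60)&(V>110),z,60)]
    print('yel'); [print(*b) for b in blobs(c,(X>220)&(X<300)&(H>22)&(H<36)&(S>150)&(V>90),.02,300)]
E
python3 - <<'E'
from chk import *
c=np.load('w4.npy',allow_pickle=True).item()
chk(c,(225,290),(145,200))
F=np.array([.5803,.1187,0]);ex=np.array([.9957,-.0924,0]);ey=np.array([.0924,.9957,0])
im=c['pixels'].copy(); im=cv2.resize(im,None,fx=4,fy=4,interpolation=cv2.INTER_CUBIC)
for a in (-1,1):
    for b in (-1,1):
        for z,col,h in ((.02,(255,0,0),(18.5,18)),(.035,(0,0,255),(15,15))):
            q=w2p(c,F+ex*(.06+a*h[0]/1e3)+ey*b*h[1]/1e3+[0,0,z])*4+1.5; cv2.drawMarker(im,tuple(int(x) for x in q),col,0,14,1)
cv2.imwrite('pics/w4c.png',im[520:820,850:1250])
E
```

```text
alu
[228.5 163.1] 220 [0.6308 0.0886] [633.   89.2] [ 5.6 32.5] 83.0
[261.1 175. ] 1836 [0.6433 0.114 ] [642.1 115.7] [42.3 44.3] 86.0
yel
[261.1  90.1] 2499 [0.5783 0.1202] [586.6 118.1] [ 42.8 149.9] 84.6
```

View pics/w4c.png

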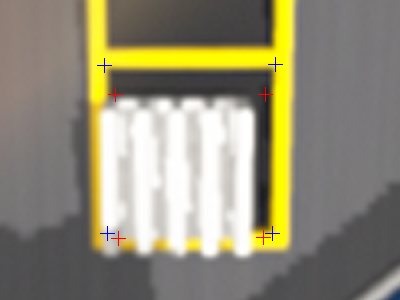

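Module B is in pocket 4 but against the −y/+x corner, about 3 mm off centre. I'll re-grip it and centre it.

Run:
```python
from plan import *
plan([[(.6425,.1118,.06,84.7),(.6425,.1118,.0095,84.7)],[(.6425,.1118,.0105,84.7),(.640,.1138,.0115,84.7)]])
```

```text
t 31.45 p [0.6431 0.1111 0.1469] jaw 84.5 w 0.0511 F [-0.5 -0.3  1.1]
0 [-0.007, 0.434, 0.003] [-0.001, -0.004, 0.009] mm 87 
0 [-0.008, 0.687, 0.003] [-0.001, -0.004, 0.009] mm 137 
1 [0.0, -0.005, 0.0] [0.0, 0.0, 0.0] mm 1 
1 [-0.013, -0.01, 0.009] [0.0, 0.0, 0.0] mm 4
```

Call:
send_rows(
  series=[
    [0,0.15,0,0,0,0,0.4],
    [0,0.3,0,0,0,0,0.4],
    [0,0.43,0,0,0,0,0.4],
    [-0.008,0.52,0.003,0,0,0,0.4],
    [-0.008,0.58,0.003,0,0,0,0.4],
    [-0.008,0.63,0.003,0,0,0,0.4],
    [-0.008,0.66,0.003,0,0,0,0.4],
    [-0.008,0.687,0.003,0,0,0,0.4],
    [-0.008,0.687,0.003,0,0,0,0.4],
    [-0.008,0.687,0.003,0,0,0,0.4],
  ],
)

```text
time: 32.45
tool_pos: [0.6398, 0.1117, 0.0055]
orientation: [0.706, -0.706, 0.033, -0.034]
ft_force: [0.0, -0.4, -0.0]
gripper_width: 0.0511
```

Call:
send_rows(
  series=[
    [0,0,0,0,0,0,1],
    [0,0,0,0,0,0,1],
    [0,0,0,0,0,0,1],
    [0,0,0,0,0,0,1],
    [0,0,0,0,0,0,1],
    [0,0,0,0,0,0,1],
    [0,0,0,0,0,0,1],
    [0,0,0,0,0,0,1],
    [0,0,0,0,0,0,1],
    [0,0,0,0,0,0,1],
  ],
)

```text
time: 33.45
tool_pos: [0.641, 0.1111, 0.0083]
orientation: [-0.706, 0.707, -0.032, 0.035]
ft_force: [-2.9, -1.7, 8.9]
gripper_width: 0.0284
```

Run:
```python
from plan import *
plan([[(.640,.1138,.0115,84.7)]])
```

```text
t 33.45 p [0.641  0.1111 0.0083] jaw 84.6 w 0.0284 F [-2.9 -1.7  8.9]
0 [-0.006, -0.016, 0.013] [0.002, -0.003, 0.004] mm 4
```

Call:
send_rows(
  series=[
    [0,-0.01,0,0,0,0,1],
    [0,-0.02,0,0,0,0,1],
    [-0.003,-0.025,0.005,0,0,0,1],
    [-0.006,-0.025,0.01,0,0,0,1],
    [-0.008,-0.025,0.013,0,0,0,1],
    [-0.008,-0.025,0.013,0,0,0,1],
    [-0.008,-0.025,0.013,0,0,0,1],
    [-0.008,-0.025,0.013,0,0,0,1],
    [-0.008,-0.025,0.013,0,0,0,1],
    [-0.008,-0.025,0.013,0,0,0,1],
  ],
)

```text
time: 34.45
tool_pos: [0.638, 0.1145, 0.0098]
orientation: [0.706, -0.706, 0.034, -0.034]
ft_force: [-0.7, -0.6, -1.3]
gripper_width: 0.0284
```

Call:
send_rows(
  series=[
    [0,0,0,0,0,0,0.4],
    [0,0,0,0,0,0,0.4],
    [0,0,0,0,0,0,0.4],
    [0,0,0,0,0,0,0.4],
    [0,-0.15,0,0,0,0,0.4],
    [0,-0.35,0,0,0,0,0.4],
    [0,-0.55,0,0,0,0,0.4],
    [0,-0.65,0,0,0,0,0.4],
    [0,-0.65,0,0,0,0,0.4],
    [0,-0.65,0,0,0,0,0.4],
  ],
)

```text
time: 35.45
tool_pos: [0.6377, 0.1145, 0.1394]
orientation: [-0.706, 0.706, -0.034, 0.034]
ft_force: [-1.0, 0.0, -0.1]
gripper_width: 0.0515
```

Run:
```python
from chk import *
c=snap('wrist'); np.save('w5.npy',c,allow_pickle=True)
chk(c,(235,290),(145,200))
F=np.array([.5803,.1187,0]);ex=np.array([.9957,-.0924,0]);ey=np.array([.0924,.9957,0])
im=c['pixels'].copy(); im=cv2.resize(im,None,fx=4,fy=4,interpolation=cv2.INTER_CUBIC)
for a in (-1,1):
    for b in (-1,1):
        for z,col,h in ((.02,(255,0,0),(18.5,18)),(.035,(0,0,255),(15,15))):
            q=w2p(c,F+ex*(.06+a*h[0]/1e3)+ey*b*h[1]/1e3+[0,0,z])*4+1.5; cv2.drawMarker(im,tuple(int(x) for x in q),col,0,14,1)
cv2.imwrite('pics/w5c.png',im[520:820,850:1250])
plan([[(.58,-.05,.12,88)],[(.471,-.1176,.12,88),(.471,-.1176,-.003,88)]])
```

```text
alu
[286.1 173. ] 370 [0.6351 0.1372] [635.  137.2] [ 4.9 43.2] 85.7
[256.7 178.9] 1504 [0.6376 0.1136] [638.2 113.5] [31.4 32.1] 84.5
yel
[256.  100.8] 2917 [0.5797 0.1187] [583.7 118.4] [ 42.6 154.9] 84.6
t 35.5 p [0.6368 0.1144 0.1379] jaw 84.5 w 0.0511 F [-0.7  0.2 -1.2]
0 [-0.204, 0.09, -0.845] [0.0, -0.077, -0.004] mm 175 
1 [-0.533, 0.0, -0.357] [0.0, 0.0, 0.0] mm 128 
1 [-0.533, 0.615, -0.357] [0.0, 0.0, 0.0] mm 178
```

View pics/w5c.png

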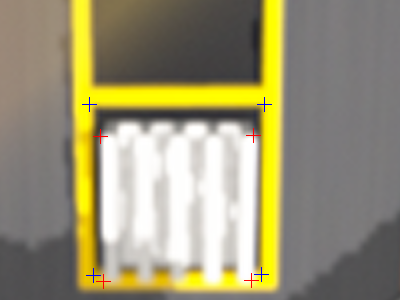

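Call:
send_rows(
  series=[
    [-0.04,0.02,-0.17,0,-0.015,0,0.4],
    [-0.08,0.04,-0.34,0,-0.03,0,0.4],
    [-0.12,0.06,-0.51,0,-0.045,0,0.4],
    [-0.16,0.08,-0.68,0,-0.06,0,0.4],
    [-0.204,0.09,-0.845,0,-0.077,0,0.4],
    [-0.204,0.09,-0.845,0,-0.077,0,0.4],
    [-0.204,0.09,-0.845,0,-0.077,0,0.4],
    [-0.204,0.09,-0.845,0,-0.077,0,0.4],
    [-0.204,0.09,-0.845,0,-0.077,0,0.4],
    [-0.204,0.09,-0.845,0,-0.077,0,0.4],
  ],
)

```text
time: 36.5
tool_pos: [0.5814, -0.0489, 0.1216]
orientation: [0.707, -0.707, 0.012, -0.012]
ft_force: [0.5, -0.1, 0.1]
gripper_width: 0.0515
```

Call:
send_rows(
  series=[
    [-0.11,0,-0.07,0,0,0,0.4],
    [-0.22,0,-0.14,0,0,0,0.4],
    [-0.33,0,-0.21,0,0,0,0.4],
    [-0.44,0,-0.29,0,0,0,0.4],
    [-0.533,0,-0.357,0,0,0,0.4],
    [-0.533,0,-0.357,0,0,0,0.4],
    [-0.533,0,-0.357,0,0,0,0.4],
    [-0.533,0,-0.357,0,0,0,0.4],
    [-0.533,0,-0.357,0,0,0,0.4],
    [-0.533,0,-0.357,0,0,0,0.4],
  ],
)

```text
time: 37.5
tool_pos: [0.4728, -0.1171, 0.1218]
orientation: [0.707, -0.707, 0.012, -0.012]
ft_force: [0.0, -0.0, -1.1]
gripper_width: 0.0515
```

Run:
```python
from plan import *
from seg import blobs
c=snap('wrist'); np.save('w6.npy',c,allow_pickle=True); im=c['pixels']
hsv=cv2.cvtColor(im,cv2.COLOR_BGR2HSV).astype(int); H,S,V=hsv[...,0],hsv[...,1],hsv[...,2]
X,Y=np.meshgrid(range(512),range(384))
for b in blobs(c,(S<60)&(V>110)&(Y<230),.022,200): print('alu',*b)
for b in blobs(c,~((H>60)&(H<100)&(S>70))&(Y<225),.022,300): print(*b)
plan([[(.471,-.1176,.12,88),(.471,-.1176,-.003,88)]])
```

```text
alu [502.5 209.4] 774 [0.5035 0.0772] [496.5  78.6] [17.8 47.5] 88.1
alu [318.3 210. ] 1500 [ 0.499  -0.0694] [499.1 -69.7] [32.9 32.3] 88.0
[296.2  88.5] 69718 [ 0.4072 -0.0855] [ 427.5 -117.3] [412.6 163.4] 88.0
[141.7 153.9] 1920 [ 0.4487 -0.2052] [ 448.9 -205.3] [31.5 36.8] 40.2
[317.7 207.3] 1423 [ 0.4967 -0.07  ] [496.6 -69.7] [33.4 28.8] 88.0
t 37.55 p [ 0.4726 -0.1172  0.1218] jaw 88.0 w 0.0515 F [ 0.2  0.7 -0.4]
0 [-0.008, 0.009, -0.003] [-0.0, 0.001, -0.0] mm 2 
0 [-0.008, 0.624, -0.003] [-0.0, 0.001, -0.0] mm 125
```

The hover check shows module A has been knocked to about (0.499, −0.070). I'll go over it and measure again.

Call:
send_rows(
  series=[
    [0.06,0,0.11,0,0,0,0.4],
    [0.123,0,0.242,0,0,0,0.4],
    [0.123,0,0.242,0,0,0,0.4],
    [0.123,0,0.242,0,0,0,0.4],
    [0.123,0,0.242,0,0,0,0.4],
    [0.123,0,0.242,0,0,0,0.4],
    [0.123,0,0.242,0,0,0,0.4],
    [0.123,0,0.242,0,0,0,0.4],
    [0.123,0,0.242,0,0,0,0.4],
    [0.123,0,0.242,0,0,0,0.4],
  ],
)

```text
time: 38.55
tool_pos: [0.4984, -0.0701, 0.1218]
orientation: [-0.707, 0.707, -0.012, 0.012]
ft_force: [0.2, -0.5, 0.2]
gripper_width: 0.0513
```

Run:
```python
from plan import *
from seg import blobs
c=snap('wrist'); np.save('w6.npy',c,allow_pickle=True); im=c['pixels']
hsv=cv2.cvtColor(im,cv2.COLOR_BGR2HSV).astype(int); H,S,V=hsv[...,0],hsv[...,1],hsv[...,2]
X,Y=np.meshgrid(range(512),range(384))
for b in blobs(c,(S<60)&(V>110)&(Y<230)&(X>200)&(X<310),.022,200): print('alu',*b)
for b in blobs(c,((H>60)&(H<100)&(S>70)),.002,300): print('mat',*b)
plan([[(.499,-.0697,.12,88),(.499,-.0697,-.003,88)],[(.499,-.0697,.0,88),(.499,-.0697,.065,88),(.53,.04,.065,84.7)],[(.56,.1205,.065,84.7),(.56,.1205,.011,84.7)]])
```

```text
alu [259.  182.2] 1587 [ 0.5    -0.0692] [500.8 -69.3] [31.5 34.1] 87.9
mat [147.8 170.6] 67456 [ 0.4964 -0.1619] [ 528.3 -171.2] [249.6 274.7] 89.9
mat [119.7 357.5] 488 [ 0.6788 -0.2124] [ 677.  -215.4] [31. 26.] 87.7
t 38.6 p [ 0.4984 -0.0701  0.1218] jaw 88.0 w 0.0514 F [-0.3  0.4 -0.6]
0 [0.003, 0.009, 0.002] [0.0, -0.0, -0.0] mm 2 
0 [0.003, 0.624, 0.002] [0.0, -0.0, -0.0] mm 125 
1 [0.0, -0.015, 0.0] [0.0, 0.0, 0.0] mm 3 
1 [0.0, -0.34, 0.0] [0.0, 0.0, 0.0] mm 68 
1 [0.136, -0.34, 0.554] [0.0, 0.073, 0.0] mm 133 
2 [0.112, 0.0, 0.415] [0.0, 0.0, 0.0] mm 86 
2 [0.112, 0.27, 0.415] [0.0, 0.0, 0.0] mm 101
```

Call:
send_rows(
  series=[
    [0.005,0.1,0.003,0,0,0,0.4],
    [0.005,0.2,0.003,0,0,0,0.4],
    [0.005,0.3,0.003,0,0,0,0.4],
    [0.005,0.4,0.003,0,0,0,0.4],
    [0.005,0.48,0.003,0,0,0,0.4],
    [0.005,0.54,0.003,0,0,0,0.4],
    [0.005,0.59,0.003,0,0,0,0.4],
    [0.005,0.624,0.003,0,0,0,0.4],
    [0.005,0.624,0.003,0,0,0,0.4],
    [0.005,0.624,0.003,0,0,0,0.4],
  ],
)

```text
time: 39.6
tool_pos: [0.4999, -0.0696, -0.0026]
orientation: [-0.707, 0.707, -0.012, 0.013]
ft_force: [-0.1, -0.6, 0.1]
gripper_width: 0.0516
```

Call:
send_rows(
  series=[
    [0,0,0,0,0,0,1],
    [0,0,0,0,0,0,1],
    [0,0,0,0,0,0,1],
    [0,0,0,0,0,0,1],
    [0,0,0,0,0,0,1],
    [0,0,0,0,0,0,1],
    [0,0,0,0,0,0,1],
    [0,0,0,0,0,0,1],
    [0,-0.05,0,0,0,0,1],
    [0,-0.1,0,0,0,0,1],
  ],
)

```text
time: 40.6
tool_pos: [0.4987, -0.0691, 0.017]
orientation: [0.707, -0.707, 0.013, -0.012]
ft_force: [-0.7, -1.1, -0.8]
gripper_width: 0.0286
```

Call:
send_rows(
  series=[
    [0,-0.06,0,0,0,0,1],
    [0,-0.12,0,0,0,0,1],
    [0,-0.18,0,0,0,0,1],
    [0,-0.24,0.05,0,0,0,1],
    [0.03,-0.24,0.15,0,0.01,0,1],
    [0.06,-0.24,0.25,0,0.03,0,1],
    [0.09,-0.24,0.35,0,0.05,0,1],
    [0.12,-0.24,0.45,0,0.073,0,1],
    [0.136,-0.24,0.554,0,0.073,0,1],
    [0.136,-0.24,0.554,0,0.073,0,1],
  ],
)

```text
time: 41.6
tool_pos: [0.5307, 0.0427, 0.0657]
orientation: [0.707, -0.706, 0.031, -0.032]
ft_force: [0.6, -0.6, -1.7]
gripper_width: 0.0283
```

Run:
```python
from plan import *
plan([[(.5600,.1205,.065,84.7),(.5600,.1205,.011,84.7)]])
```

```text
t 41.6 p [0.5307 0.0427 0.0657] jaw 84.9 w 0.0283 F [ 0.6 -0.6 -1.7]
0 [0.111, 0.004, 0.4] [-0.001, 0.004, 0.001] mm 83 
0 [0.111, 0.274, 0.4] [-0.001, 0.004, 0.001] mm 99
```

Call:
send_rows(
  series=[
    [0.02,0,0.1,0,0,0,1],
    [0.04,0,0.2,0,0,0,1],
    [0.07,0,0.3,0,0,0,1],
    [0.111,0.03,0.4,0,0,0,1],
    [0.111,0.08,0.4,0,0,0,1],
    [0.111,0.13,0.4,0,0,0,1],
    [0.111,0.15,0.4,0,0,0,1],
    [0.111,0.15,0.4,0,0,0,1],
    [0.111,0.15,0.4,0,0,0,1],
    [0.111,0.15,0.4,0,0,0,1],
  ],
)

```text
time: 42.6
tool_pos: [0.5603, 0.1176, 0.0355]
orientation: [-0.706, 0.706, -0.033, 0.033]
ft_force: [-1.0, -0.7, -0.4]
gripper_width: 0.0287
```

Run:
```python
from plan import *
plan([[(.5597,.1208,.011,84.7)]])
```

```text
t 42.6 p [0.5603 0.1176 0.0355] jaw 84.7 w 0.0287 F [-1.  -0.7 -0.4]
0 [-0.005, 0.122, 0.016] [-0.0, -0.001, 0.001] mm 25
```

Call:
send_rows(
  series=[
    [-0.005,0,0.016,0,0,0,1],
    [-0.005,0.03,0.016,0,0,0,1],
    [-0.005,0.06,0.016,0,0,0,1],
    [-0.005,0.09,0.016,0,0,0,1],
    [-0.005,0.11,0.016,0,0,0,1],
    [-0.005,0.122,0.016,0,0,0,1],
    [-0.005,0.122,0.016,0,0,0,1],
    [-0.005,0.122,0.016,0,0,0,1],
    [-0.005,0.122,0.016,0,0,0,1],
    [-0.005,0.122,0.016,0,0,0,1],
  ],
)

```text
time: 43.6
tool_pos: [0.5593, 0.1213, 0.0111]
orientation: [-0.706, 0.706, -0.033, 0.032]
ft_force: [-3.0, -0.5, 5.6]
gripper_width: 0.0285
```

Call:
send_rows(
  series=[
    [0,0,0,0,0,0,0.4],
    [0,0,0,0,0,0,0.4],
    [0,0,0,0,0,0,0.4],
    [0,0,0,0,0,0,0.4],
    [0,-0.15,0,0,0,0,0.4],
    [0,-0.35,0,0,0,0,0.4],
    [0,-0.55,0,0,0,0,0.4],
    [0,-0.75,0,0,0,0,0.4],
    [0,-0.85,0,0,0,0,0.4],
    [0,-0.85,0,0,0,0,0.4],
  ],
)

```text
time: 44.6
tool_pos: [0.5619, 0.1214, 0.1852]
orientation: [0.707, -0.706, 0.029, -0.036]
ft_force: [-0.7, 0.3, 0.5]
gripper_width: 0.0517
```

Run:
```python
from chk import *
plan([])
c=snap('wrist'); np.save('w7.npy',c,allow_pickle=True)
cv2.imwrite('pics/w7.png',cv2.resize(c['pixels'],(800,600)))
chk(c,(235,285),(60,240))
```

```text
t 44.6 p [0.5619 0.1214 0.1852] jaw 84.7 w 0.0517 F [-0.7  0.3  0.5]
alu
[276.4 132.2] 1416 [0.5355 0.1412] [554.5 125.6] [ 41.8 165.4] 86.0
[256.1 162.2] 1152 [0.559  0.1204] [559.9 120.3] [31.7 32.1] 84.7
[256.5 231.3] 523 [0.6277 0.1144] [627.5 114.4] [30.6 17. ] 84.7
yel
[256.3  64.8] 898 [0.4736 0.1286] [473.9 128.3] [28.7 28.7] 84.7
[256.7 168.3] 1961 [0.5701 0.1199] [579.9 118.8] [ 42.6 163.3] 84.6
```

View pics/w7.png

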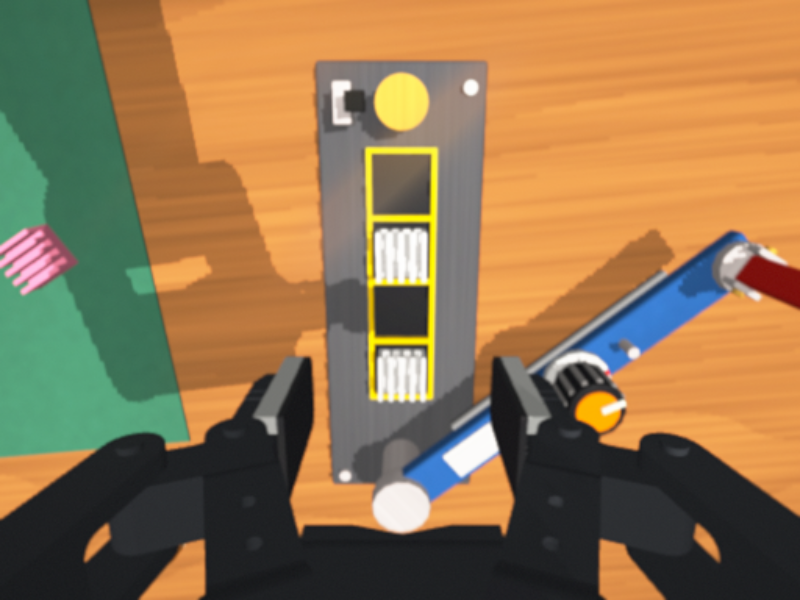

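Both modules are seated, with fins at (402,255) and (402,375). Pocket 2 reads (0.560, 0.120) and the size fits. Next is the bar sweep.

```bash
cat > bar.py <<'E'
from plan import *
V=np.array([.7097,.1067])
def wp(th,r,d,z):
    a=np.radians(174.7)-th; u=np.array([np.cos(a),np.sin(a)]); n=np.array([np.cos(a-np.pi/2),np.sin(a-np.pi/2)])
    return (*(V+r*u+d*n),z,84.7-np.degrees(th))
E
python3 - <<'E'
from bar import *
A=wp(.88,.17,.06,.185); B=wp(.88,.17,.06,.033)
mid=(.61,.2,.185,60)
ths=[np.linspace(.88,.5,6),np.linspace(.45,.05,7)]
plan([[mid],[A,B],[wp(.88,.17,.0275,.033)]+[wp(t,.17,.0275,.033) for t in ths[0][1:]],[wp(t,.17,.0275,.033) for t in ths[1]]])
E
```

```text
t 44.65 p [0.5603 0.1213 0.1821] jaw 84.7 w 0.0513 F [-1.   0.5  0.3]
0 [0.211, -0.013, 0.415] [-0.002, 0.549, 0.005] mm 93 
1 [0.029, 0.0, 0.484] [0.0, 0.572, 0.0] mm 97 
1 [0.029, 0.76, 0.484] [0.0, 0.572, 0.0] mm 180 
2 [0.0, 0.0, -0.162] [0.0, 0.0, 0.0] mm 32 
2 [-0.008, 0.0, -0.227] [0.0, -0.097, 0.0] mm 46 
2 [-0.011, 0.0, -0.293] [0.0, -0.194, 0.0] mm 59 
2 [-0.009, 0.0, -0.358] [0.0, -0.29, 0.0] mm 72 
2 [-0.002, 0.0, -0.423] [0.0, -0.387, 0.0] mm 85 
2 [0.01, 0.0, -0.488] [0.0, -0.484, 0.0] mm 98 
3 [-0.006, 0.0, -0.043] [0.0, -0.064, 0.0] mm 9 
3 [-0.01, 0.0, -0.1] [0.0, -0.149, 0.0] mm 20 
3 [-0.011, 0.0, -0.157] [0.0, -0.233, 0.0] mm 32 
3 [-0.008, 0.0, -0.215] [0.0, -0.318, 0.0] mm 43 
3 [-0.001, 0.0, -0.272] [0.0, -0.403, 0.0] mm 54 
3 [0.01, 0.0, -0.328] [0.0, -0.488, 0.0] mm 66 
3 [0.025, 0.0, -0.383] [0.0, -0.573, 0.0] mm 77
```

Call:
send_rows(
  series=[
    [0.04,0,0.08,0,0.1,0,1],
    [0.08,0,0.16,0,0.22,0,1],
    [0.12,0,0.24,0,0.33,0,1],
    [0.16,-0.01,0.32,0,0.44,0,1],
    [0.211,-0.013,0.415,0,0.549,0,1],
    [0.211,-0.013,0.415,0,0.549,0,1],
    [0.211,-0.013,0.415,0,0.549,0,1],
    [0.211,-0.013,0.415,0,0.549,0,1],
    [0.211,-0.013,0.415,0,0.549,0,1],
    [0.211,-0.013,0.415,0,0.549,0,1],
  ],
)

```text
time: 45.65
tool_pos: [0.6087, 0.1994, 0.1831]
orientation: [-0.683, 0.683, -0.183, 0.183]
ft_force: [-0.3, -0.1, -0.4]
gripper_width: -0.0001
```

Call:
send_rows(
  series=[
    [0.01,0,0.16,0,0.15,0,1],
    [0.02,0,0.32,0,0.3,0,1],
    [0.029,0,0.484,0,0.45,0,1],
    [0.029,0.05,0.484,0,0.572,0,1],
    [0.029,0.2,0.484,0,0.572,0,1],
    [0.029,0.35,0.484,0,0.572,0,1],
    [0.029,0.5,0.484,0,0.572,0,1],
    [0.029,0.65,0.484,0,0.572,0,1],
    [0.029,0.76,0.484,0,0.572,0,1],
    [0.029,0.76,0.484,0,0.572,0,1],
  ],
)

```text
time: 46.65
tool_pos: [0.6592, 0.2797, 0.0264]
orientation: [-0.623, 0.627, -0.333, 0.328]
ft_force: [-0.8, -0.1, -1.3]
gripper_width: -0.0002
```

Call:
send_rows(
  series=[
    [0,0,-0.05,0,0,0,1],
    [0,0,-0.1,0,0,0,1],
    [0,0,-0.13,0,0,0,1],
    [0,0,-0.162,0,0,0,1],
    [-0.008,0,-0.227,0,-0.097,0,1],
    [-0.011,0,-0.293,0,-0.194,0,1],
    [-0.009,0,-0.358,0,-0.29,0,1],
    [-0.002,0,-0.423,0,-0.387,0,1],
    [0.01,0,-0.488,0,-0.484,0,1],
    [0.01,0,-0.488,0,-0.484,0,1],
  ],
)

```text
time: 47.65
tool_pos: [0.583, 0.224, 0.0325]
orientation: [0.677, -0.676, 0.206, -0.207]
ft_force: [-0.3, 0.5, -0.1]
gripper_width: 0.0001
```

Call:
send_rows(
  series=[
    [-0.006,0,-0.043,0,-0.064,0,1],
    [-0.01,0,-0.1,0,-0.149,0,1],
    [-0.011,0,-0.157,0,-0.233,0,1],
    [-0.008,0,-0.215,0,-0.318,0,1],
    [-0.001,0,-0.272,0,-0.403,0,1],
    [0.01,0,-0.328,0,-0.488,0,1],
    [0.025,0,-0.383,0,-0.573,0,1],
    [0.025,0,-0.383,0,-0.573,0,1],
    [0.025,0,-0.383,0,-0.573,0,1],
    [0.025,0,-0.383,0,-0.573,0,1],
  ],
)

```text
time: 48.65
tool_pos: [0.5442, 0.1581, 0.0312]
orientation: [-0.705, 0.705, -0.051, 0.051]
ft_force: [0.4, 0.3, -0.6]
gripper_width: -0.0001
```

Run:
```python
from bar import *
plan([[wp(0.0,.17,.0275,.033)],[wp(-.03,.17,.0275,.033)]])
```

```text
t 48.65 p [0.5442 0.1581 0.0312] jaw 81.8 w -0.0001 F [ 0.4  0.3 -0.6]
0 [-0.0, -0.009, -0.042] [0.001, -0.065, -0.001] mm 9 
1 [-0.004, 0.0, -0.026] [0.0, -0.038, 0.0] mm 5
```

Run:
```python
from plan import *
c=snap('scene'); im=c['pixels']
x0,y0=[int(a)-60 for a in w2p(c,(.58,.15,.06))]
cv2.imwrite('pics/s4.png',cv2.resize(im[y0:y0+120,x0:x0+130],None,fx=5,fy=5,interpolation=cv2.INTER_CUBIC))
```

```text
(no output)
```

View pics/s4.png

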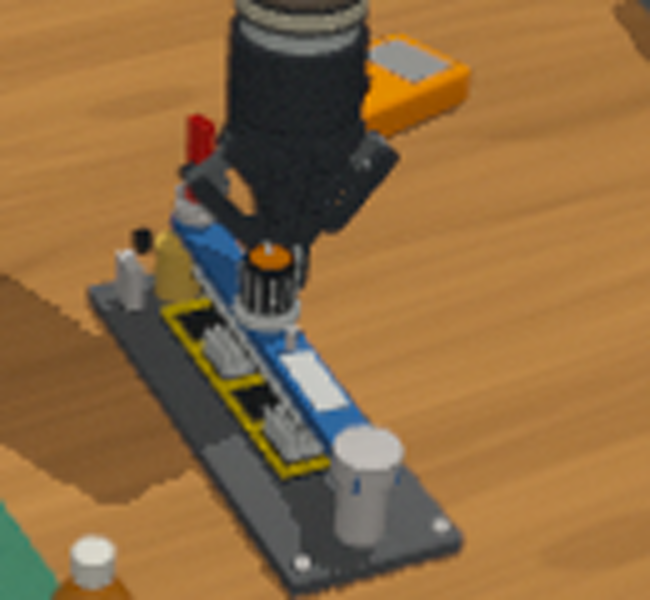

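The bar follows the finger and is nearly shut. I'll keep pushing until it meets the stop.

Call:
send_rows(
  series=[
    [0,0,-0.02,0,-0.03,0,1],
    [0,0,-0.042,0,-0.065,0,1],
    [0,0,-0.05,0,-0.065,0,1],
    [0,0,-0.06,0,-0.065,0,1],
    [0,0,-0.06,0,-0.065,0,1],
    [0,0,-0.06,0,-0.065,0,1],
    [0,0,-0.06,0,-0.065,0,1],
    [0,0,-0.06,0,-0.065,0,1],
    [0,0,-0.06,0,-0.065,0,1],
    [0,0,-0.06,0,-0.065,0,1],
  ],
)

```text
time: 49.7
tool_pos: [0.542, 0.1498, 0.0311]
orientation: [0.709, -0.704, 0.034, -0.033]
ft_force: [-0.0, 11.7, 0.2]
gripper_width: -0.0004
```

Call:
send_rows(
  series=[
    [0,0,-0.005,0,0,0,1],
    [0,0,-0.01,0,0,0,1],
    [0,0,-0.015,0,0,0,1],
    [0,0,-0.015,0,0,0,1],
    [0,0,-0.015,0,0,0,1],
    [0,0,-0.015,0,0,0,1],
    [0,0,-0.015,0,0,0,1],
    [0,0,-0.015,0,0,0,1],
    [0,0,-0.015,0,0,0,1],
    [0,0,-0.015,0,0,0,1],
  ],
)

```text
time: 50.7
tool_pos: [0.542, 0.1497, 0.0312]
orientation: [0.711, -0.702, 0.034, -0.034]
ft_force: [0.6, 21.2, -0.8]
gripper_width: -0.0001
```

The bar is at its stop: the force rose to 21 N with no motion, and the position matches the geometry. I'll back off and look at the lever and knob.

Call:
send_rows(
  series=[
    [0,0,0.05,0,0,0,1],
    [0,0,0.15,0,0,0,1],
    [0,-0.1,0.2,0,0,0,1],
    [0,-0.25,0.2,0,0,0,1],
    [0,-0.4,0.2,0,0,0,1],
    [0,-0.5,0.2,0,0,0,1],
    [-0.02,-0.5,0.1,0,0,0,1],
    [-0.04,-0.5,0,0,0,0,1],
    [-0.06,-0.5,-0.1,0,0,0,1],
    [-0.06,-0.5,-0.12,0,0,0,1],
  ],
)

```text
time: 51.7
tool_pos: [0.5276, 0.119, 0.1309]
orientation: [-0.706, 0.707, -0.033, 0.033]
ft_force: [-0.1, 1.1, -0.1]
gripper_width: -0.0001
```

Run:
```python
from plan import *
plan([])
c=snap('wrist'); np.save('w8.npy',c,allow_pickle=True)
for n,p in dict(bolt127=(.4757,.1284,.127),bolt77=(.4757,.1284,.077),knob=(.5803,.1187,.1)).items(): print(n,w2p(c,p)/.64)
cv2.imwrite('pics/w8.png',cv2.resize(c['pixels'],(800,600),interpolation=cv2.INTER_CUBIC))
```

```text
t 51.7 p [0.5276 0.119  0.1309] jaw 84.6 w -0.0001 F [-0.1  1.1 -0.1]
bolt127 [418.62012812 193.20791033]
bolt77 [414.73756663 181.66466564]
knob [414.77595421 452.36814768]
```

View pics/w8.png

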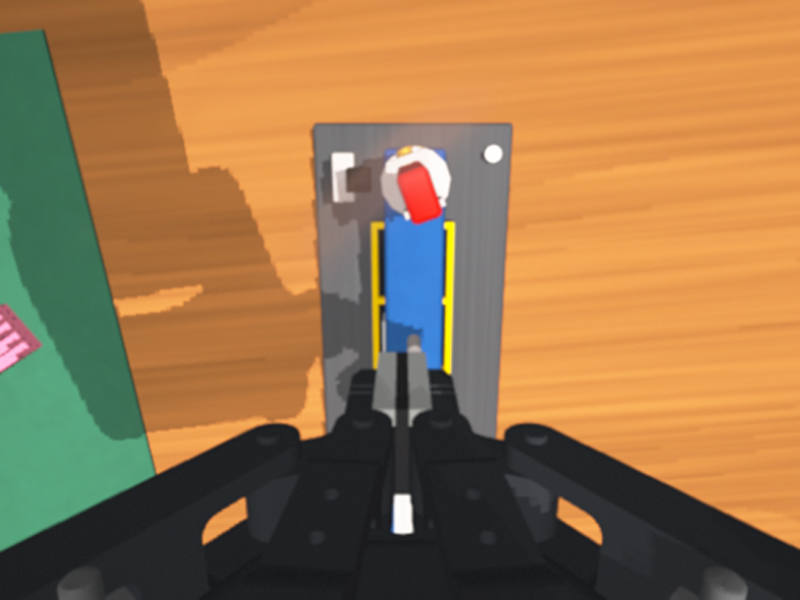

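The bar lies straight over the pockets. The red lever top is at about (425,195), with its long section axis roughly along the bar and tilted. Next I'll measure its angle.

Run:
```python
from seg import *
c=np.load('w8.npy',allow_pickle=True).item(); im=c['pixels']; hsv=cv2.cvtColor(im,cv2.COLOR_BGR2HSV).astype(int); H,S,V=hsv[...,0],hsv[...,1],hsv[...,2]
X,Y=np.meshgrid(range(512),range(384)); m=(X>245)&(X<295)&(Y>90)&(Y<150)&((H<6)|(H>174))&(S>150)
print(np.percentile(V[m],[5,25,50,75,95]))
for t in (0,150,190,215):
    for b in blobs(c,m&(V>t),.128,20): print(t,*b)
print(V[100:146:3,254:286:2]*m[100:146:3,254:286:2])
b=blobs(c,(X>230)&(X<295)&(Y>120)&(Y<240)&(H>100)&(H<120)&(S>120),.062,200); [print('blue',*q) for q in b]
```

```text
[225.45 249.25 253.   254.   254.  ]
0 [268.  124.2] 650 [0.4759 0.1284] [475.9 128.4] [15.6  9.1] 14.7
150 [268.  124.2] 650 [0.4759 0.1284] [475.9 128.4] [15.6  9.1] 14.7
190 [268.  124.2] 647 [0.4759 0.1284] [475.9 128.4] [15.5  9.1] 15.3
215 [268.1 124.4] 635 [0.476  0.1285] [476.  128.4] [15.3  9. ] 15.3
[[  0   0   0   0   0   0   0   0   0   0   0   0   0   0   0   0]
 [  0   0   0   0   0   0   0   0   0   0   0   0   0   0   0   0]
 [  0   0   0   0   0   0   0 190   0   0   0   0   0   0   0   0]
 [  0   0   0 184 216 237 248 252 253 249   0   0   0   0   0   0]
 [  0 223 242 248 251 253 254 254 254 253 241   0   0   0   0   0]
 [  0 241 251 253 253 254 254 254 254 254 251   0   0   0   0   0]
 [  0 227 249 253 253 254 254 254 254 254 254 245   0   0   0   0]
 [  0   0 242 252 253 254 254 254 254 254 254 252   0   0   0   0]
 [  0   0 225 250 253 254 254 254 254 254 254 254 245   0   0   0]
 [  0   0   0 241 253 254 254 254 254 254 254 254 252   0   0   0]
 [  0   0   0 222 250 253 254 254 254 254 254 254 254 245   0   0]
 [  0   0   0   0 240 253 254 254 254 254 254 254 254 252   0   0]
 [  0   0   0   0 223 249 253 254 254 254 254 254 254 251   0   0]
 [  0   0   0   0   0 237 253 253 253 250 243 227   0   0   0   0]
 [  0   0   0   0   0   0 225 221   0   0   0   0   0   0   0   0]
 [  0   0   0   0   0   0   0   0   0   0   0   0   0   0   0   0]]
blue [264.9 182. ] 3203 [0.5214 0.1244] [524.9 123.6] [26.6 72.5] 84.7
```

The lever top centre is (0.4759, 0.1284), exactly on the predicted bolt axis. Its long axis is at 14.7°, so the bolt starts at about 0.14 rad and needs about 290° clockwise, done in two grips.

Run:
```python
from plan import *
print(np.round(st()[0]['joint_pos'],3))
B=(.4759,.1284)
plan([[(*B,.15,50)],[(*B,.15,14.7)],[(*B,.08,14.7)]])
```

```text
[ 3.500e-02  8.500e-02  1.980e+00 -1.000e-03  1.077e+00 -1.442e+00]
t 51.75 p [0.5279 0.1193 0.1311] jaw 84.6 w 0.0002 F [ 0.3  0.  -0.5]
0 [-0.263, -0.095, 0.021] [0.001, 0.77, -0.0] mm 56 
1 [0.0, 0.0, 0.0] [0.0, 0.784, 0.0] mm 0 
2 [0.0, 0.35, 0.0] [0.0, 0.0, 0.0] mm 70
```

Call:
send_rows(
  series=[
    [0,-0.1,0,0,0.1,0,0.55],
    [0,-0.15,0,0,0.25,0,0.55],
    [-0.08,-0.15,0,0,0.4,0,0.55],
    [-0.16,-0.15,0.01,0,0.55,0,0.55],
    [-0.263,-0.15,0.021,0,0.7,0,0.55],
    [-0.263,-0.15,0.021,0,0.77,0,0.55],
    [-0.263,-0.15,0.021,0,0.77,0,0.55],
    [-0.263,-0.15,0.021,0,0.77,0,0.55],
    [-0.263,-0.15,0.021,0,0.77,0,0.55],
    [-0.263,-0.15,0.021,0,0.77,0,0.55],
  ],
)

```text
time: 52.75
tool_pos: [0.4765, 0.1294, 0.1612]
orientation: [-0.665, 0.665, -0.241, 0.241]
ft_force: [0.0, 0.4, 0.2]
gripper_width: 0.0382
```

Call:
send_rows(
  series=[
    [0,0,0,0,0.15,0,0.55],
    [0,0,0,0,0.3,0,0.55],
    [0,0,0,0,0.45,0,0.55],
    [0,0,0,0,0.6,0,0.55],
    [0,0,0,0,0.784,0,0.55],
    [0,0,0,0,0.784,0,0.55],
    [0,0,0,0,0.784,0,0.55],
    [0,0,0,0,0.784,0,0.55],
    [0,0,0,0,0.784,0,0.55],
    [0,0,0,0,0.784,0,0.55],
  ],
)

```text
time: 53.75
tool_pos: [0.4762, 0.1293, 0.1612]
orientation: [0.56, -0.56, 0.431, -0.431]
ft_force: [-0.5, -0.2, -0.7]
gripper_width: 0.0386
```

Run:
```python
from plan import *
print(np.round(st()[0]['joint_pos'],3))
B=(.4757,.1284)
plan([[(*B,.16,14.7),(*B,.08,14.7)]])
c=snap('wrist'); np.save('w9.npy',c,allow_pickle=True)
from seg import blobs
im=c['pixels']; hsv=cv2.cvtColor(im,cv2.COLOR_BGR2HSV).astype(int); H,S,V=hsv[...,0],hsv[...,1],hsv[...,2]
for b in blobs(c,((H<6)|(H>174))&(S>150),.128,20): print(*b)
```

```text
[ 0.059 -0.062  2.068 -0.     1.135 -0.2  ]
t 53.75 p [0.4762 0.1293 0.1612] jaw 14.9 w 0.0386 F [-0.5 -0.2 -0.7]
0 [0.004, 0.006, -0.003] [-0.0, 0.004, 0.0] mm 2 
0 [0.004, 0.406, -0.003] [-0.0, 0.004, 0.0] mm 81 
[255.3 200.9] 869 [0.4745 0.134 ] [474.  134.3] [16.  22.2] 14.8
```

Call:
send_rows(
  series=[
    [0.004,0.06,-0.003,0,0,0,0.55],
    [0.004,0.14,-0.003,0,0,0,0.55],
    [0.004,0.21,-0.003,0,0,0,0.55],
    [0.004,0.28,-0.003,0,0,0,0.55],
    [0.004,0.34,-0.003,0,0,0,0.55],
    [0.004,0.38,-0.003,0,0,0,0.55],
    [0.004,0.406,-0.003,0,0,0,0.55],
    [0.004,0.406,-0.003,0,0,0,0.55],
    [0.004,0.406,-0.003,0,0,0,0.55],
    [0.004,0.406,-0.003,0,0,0,0.55],
  ],
)

```text
time: 54.8
tool_pos: [0.4764, 0.1285, 0.0808]
orientation: [0.561, -0.56, 0.431, -0.432]
ft_force: [-0.4, -0.9, -0.3]
gripper_width: 0.0385
```

Call:
send_rows(
  series=[
    [0,0,0,0,0,0,1],
    [0,0,0,0,0,0,1],
    [0,0,0,0,0,0,1],
    [0,0,0,0,0,0,1],
    [0,0,0,0,0,0,1],
    [0,0,0,0,0,0,1],
    [0,0,0,0,0,0,1],
    [0,0,0,0,0,0,1],
    [0,0,0,0,0,0,1],
    [0,0,0,0,0,0,1],
  ],
)

```text
time: 55.8
tool_pos: [0.4758, 0.1284, 0.0806]
orientation: [-0.56, 0.56, -0.431, 0.431]
ft_force: [-3.3, -1.3, 6.2]
gripper_width: 0.015
```

Call:
send_rows(
  series=[
    [0,0,0,0,0.1,0,1],
    [0,0,0,0,0.2,0,1],
    [0,0,0,0,0.3,0,1],
    [0,0.001,0,0,0.4,0,1],
    [0,0.001,0,0,0.5,0,1],
    [0,0.001,0,0,0.6,0,1],
    [0,0.001,0,0,0.7,0,1],
    [0,0.002,0,0,0.8,0,1],
    [0,0.002,0,0,0.9,0,1],
    [0,0.002,0,0,1,0,1],
  ],
)

```text
time: 56.8
tool_pos: [0.4752, 0.1284, 0.0801]
orientation: [0.351, -0.352, 0.614, -0.613]
ft_force: [-4.2, 0.2, 6.9]
gripper_width: 0.0154
```

Run:
```python
from plan import *
s=st()[0]; print(np.round(s['joint_pos'],3),np.round(s['ft_torque'],2))
plan([])
c=snap('wrist'); np.save('w9.npy',c,allow_pickle=True)
from seg import blobs
im=c['pixels']; hsv=cv2.cvtColor(im,cv2.COLOR_BGR2HSV).astype(int); H,S,V=hsv[...,0],hsv[...,1],hsv[...,2]
for b in blobs(c,((H<6)|(H>174))&(S>150),.128,20): print(*b)
```

```text
[ 0.058  0.051  2.123 -0.     0.97   0.587] [-0.12  0.82 -0.  ]
t 56.8 p [0.4752 0.1284 0.0801] jaw -30.3 w 0.0154 F [-4.2  0.2  6.9]
[416.7 147. ] 27 [0.5457 0.1457] [545.8 145.7] [1.  2.5] 71.3
[256.3 261.4] 2960 [0.481  0.1365] [481.2 136.8] [30.  15.5] 59.7
```

Call:
send_rows(
  series=[
    [0,0,0,0,0.1,0,1],
    [0,0,0,0,0.2,0,1],
    [0,0,0,0,0.3,0,1],
    [0,0.001,0,0,0.4,0,1],
    [0,0.001,0,0,0.5,0,1],
    [0,0.001,0,0,0.6,0,1],
    [0,0.001,0,0,0.7,0,1],
    [0,0.002,0,0,0.8,0,1],
    [0,0.002,0,0,0.9,0,1],
    [0,0.002,0,0,1,0,1],
  ],
)

```text
time: 57.85
tool_pos: [0.4748, 0.1289, 0.0797]
orientation: [0.089, -0.091, 0.702, -0.701]
ft_force: [-4.3, 1.5, 7.7]
gripper_width: 0.0149
```

Call:
send_rows(
  series=[
    [0,0,0,0,0.1,0,1],
    [0,0,0,0,0.2,0,1],
    [0,0,0,0,0.3,0,1],
    [0,0.001,0,0,0.4,0,1],
    [0,0.001,0,0,0.5,0,1],
    [0,0.001,0,0,0.6,0,1],
    [0,0.001,0,0,0.7,0,1],
    [0,0.002,0,0,0.8,0,1],
    [0,0.002,0,0,0.9,0,1],
    [0,0.002,0,0,1,0,1],
  ],
)

```text
time: 58.85
tool_pos: [0.4748, 0.1295, 0.0793]
orientation: [-0.186, 0.184, 0.683, -0.682]
ft_force: [-6.2, 2.5, 7.6]
gripper_width: 0.0147
```

Call:
send_rows(
  series=[
    [0,0,0,0,0.08,0,1],
    [0,0,0,0,0.16,0,1],
    [0,0,0,0,0.24,0,1],
    [0,0.001,0,0,0.32,0,1],
    [0,0.001,0,0,0.4,0,1],
    [0,0.001,0,0,0.48,0,1],
    [0,0.001,0,0,0.55,0,1],
    [0,0.002,0,0,0.62,0,1],
    [0,0.002,0,0,0.67,0,1],
    [0,0.002,0,0,0.67,0,1],
  ],
)

```text
time: 59.85
tool_pos: [0.4751, 0.1298, 0.0791]
orientation: [-0.357, 0.355, 0.612, -0.611]
ft_force: [-5.6, 3.6, 7.2]
gripper_width: 0.0148
```

Run:
```python
from plan import *
s=st()[0]; print(np.round(s['joint_pos'],3),np.round(s['ft_torque'],2))
plan([])
```

```text
[0.059 0.053 2.123 0.004 0.967 2.682] [ 0.64  0.96 -0.03]
t 59.85 p [0.4751 0.1298 0.0791] jaw -150.4 w 0.0148 F [-5.6  3.6  7.2]
```

Call:
send_rows(
  series=[
    [0,0,0,0,0,0,0.5],
    [0,0,0,0,0,0,0.5],
    [0,0,0,0,0,0,0.5],
    [0,0,0,0,0,0,0.5],
    [0,0,0,0,-0.15,0,0.5],
    [0,0,0,0,-0.33,0,0.5],
    [0,0,0,0,-0.5,0,0.5],
    [0,0,0,0,-0.67,0,0.5],
    [0,0,0,0,-0.83,0,0.5],
    [0,0,0,0,-1,0,0.5],
  ],
)

```text
time: 60.85
tool_pos: [0.4758, 0.1283, 0.0783]
orientation: [0.092, -0.093, -0.701, 0.701]
ft_force: [0.2, 0.7, -0.2]
gripper_width: 0.0428
```

Call:
send_rows(
  series=[
    [0,0,0,0,-0.15,0,0.5],
    [0,0,0,0,-0.3,0,0.5],
    [0,0,0,0,-0.45,0,0.5],
    [0,0,0,0,-0.6,0,0.5],
    [0,0,0,0,-0.75,0,0.5],
    [0,0,0,0,-0.9,0,0.5],
    [0,0,0,0,-1,0,0.5],
    [0,0,0,0,-1,0,0.5],
    [0,0,0,0,-1,0,0.5],
    [0,0,0,0,-1,0,0.5],
  ],
)

```text
time: 61.85
tool_pos: [0.4758, 0.1283, 0.0784]
orientation: [-0.181, 0.181, -0.684, 0.684]
ft_force: [-0.1, -0.2, 0.4]
gripper_width: 0.0424
```

Call:
send_rows(
  series=[
    [0,0,0,0,-0.15,0,0.5],
    [0,0,0,0,-0.3,0,0.5],
    [0,0,0,0,-0.45,0,0.5],
    [0,0,0,0,-0.6,0,0.5],
    [0,0,0,0,-0.75,0,0.5],
    [0,0,0,0,-0.9,0,0.5],
    [0,0,0,0,-1,0,0.5],
    [0,0,0,0,-1,0,0.5],
    [0,0,0,0,-1,0,0.5],
    [0,0,0,0,-1,0,0.5],
  ],
)

```text
time: 62.85
tool_pos: [0.4758, 0.1284, 0.0784]
orientation: [-0.428, 0.428, -0.563, 0.563]
ft_force: [-0.6, -0.1, -0.1]
gripper_width: 0.0427
```

Call:
send_rows(
  series=[
    [0,0,0,0,-0.15,0,0.5],
    [0,0,0,0,-0.3,0,0.5],
    [0,0,0,0,-0.45,0,0.5],
    [0,0,0,0,-0.6,0,0.5],
    [0,0,0,0,-0.75,0,0.5],
    [0,0,0,0,-0.9,0,0.5],
    [0,0,0,0,-1,0,0.5],
    [0,0,0,0,-1,0,0.5],
    [0,0,0,0,-1,0,0.5],
    [0,0,0,0,-1,0,0.5],
  ],
)

```text
time: 63.85
tool_pos: [0.4758, 0.1284, 0.0784]
orientation: [0.611, -0.611, 0.356, -0.356]
ft_force: [-0.6, -0.1, -0.4]
gripper_width: 0.0425
```

Run:
```python
from plan import *
s=st()[0]; print(np.round(s['joint_pos'],3),np.round(s['ft_torque'],2))
plan([[(.4757,.1286,.080,29.6)]])
c=snap('wrist'); np.save('w9.npy',c,allow_pickle=True)
from seg import blobs
im=c['pixels']; hsv=cv2.cvtColor(im,cv2.COLOR_BGR2HSV).astype(int); H,S,V=hsv[...,0],hsv[...,1],hsv[...,2]
for b in blobs(c,((H<6)|(H>174))&(S>150),.126,20): print(*b)
```

```text
[ 0.057  0.054  2.124 -0.     0.964 -0.459] [ 0.01  0.01 -0.02]
t 63.85 p [0.4758 0.1284 0.0784] jaw 29.6 w 0.0425 F [-0.6 -0.1 -0.4]
0 [-0.001, -0.008, 0.0] [-0.0, -0.0, 0.0] mm 2 
[256.8 262.3] 2992 [0.4719 0.1359] [471.5 136.6] [15.9 30. ] 29.6
```

Call:
send_rows(
  series=[
    [0,-0.005,0,0,0,0,1],
    [0,-0.005,0,0,0,0,1],
    [0,-0.005,0,0,0,0,1],
    [0,-0.005,0,0,0,0,1],
    [0,-0.005,0,0,0,0,1],
    [0,-0.005,0,0,0,0,1],
    [0,-0.005,0,0,0,0,1],
    [0,-0.005,0,0,0,0,1],
    [0,-0.005,0,0,0,0,1],
    [0,-0.005,0,0,0,0,1],
  ],
)

```text
time: 64.9
tool_pos: [0.4759, 0.1284, 0.0796]
orientation: [0.611, -0.611, 0.355, -0.355]
ft_force: [-1.6, -0.0, 3.6]
gripper_width: 0.0151
```

Call:
send_rows(
  series=[
    [0,0,0,0,0.1,0,1],
    [0,0,0,0,0.2,0,1],
    [0,0,0,0,0.3,0,1],
    [0,0.001,0,0,0.4,0,1],
    [0,0.001,0,0,0.5,0,1],
    [0,0.001,0,0,0.6,0,1],
    [0,0.001,0,0,0.7,0,1],
    [0,0.002,0,0,0.8,0,1],
    [0,0.002,0,0,0.9,0,1],
    [0,0.002,0,0,1,0,1],
  ],
)

```text
time: 65.9
tool_pos: [0.4752, 0.1283, 0.0792]
orientation: [0.428, -0.429, 0.563, -0.563]
ft_force: [-2.8, -1.1, 5.2]
gripper_width: 0.0151
```

Call:
send_rows(
  series=[
    [0,0,0,0,0.1,0,1],
    [0,0,0,0,0.2,0,1],
    [0,0,0,0,0.3,0,1],
    [0,0.001,0,0,0.4,0,1],
    [0,0.001,0,0,0.5,0,1],
    [0,0.001,0,0,0.6,0,1],
    [0,0.001,0,0,0.7,0,1],
    [0,0.002,0,0,0.8,0,1],
    [0,0.002,0,0,0.9,0,1],
    [0,0.002,0,0,1,0,1],
  ],
)

```text
time: 66.9
tool_pos: [0.4747, 0.1287, 0.0787]
orientation: [0.179, -0.181, 0.684, -0.683]
ft_force: [-4.1, -0.4, 7.2]
gripper_width: 0.0154
```

Call:
send_rows(
  series=[
    [0,0,0,0,0.09,0,1],
    [0,0,0,0,0.18,0,1],
    [0,0,0,0,0.27,0,1],
    [0,0,0,0,0.36,0,1],
    [0,0,0,0,0.45,0,1],
    [0,0,0,0,0.54,0,1],
    [0,0.001,0,0,0.62,0,1],
    [0,0.001,0,0,0.68,0,1],
    [0,0.001,0,0,0.72,0,1],
    [0,0.001,0,0,0.72,0,1],
  ],
)

```text
time: 67.9
tool_pos: [0.4746, 0.1292, 0.0785]
orientation: [-0.018, 0.016, 0.707, -0.706]
ft_force: [-3.7, 1.5, 5.7]
gripper_width: 0.0148
```

Run:
```python
from plan import *
s=st()[0]; print(np.round(s['joint_pos'],3),np.round(s['ft_torque'],2))
plan([])
```

```text
[5.800e-02 5.300e-02 2.124e+00 2.000e-03 9.670e-01 1.676e+00] [ 0.32  0.78 -0.02]
t 67.9 p [0.4746 0.1292 0.0785] jaw -92.8 w 0.0148 F [-3.7  1.5  5.7]
```

Call:
send_rows(
  series=[
    [0,0,0,0,0.03,0,1],
    [0,0,0,0,0.06,0,1],
    [0,0,0,0,0.09,0,1],
    [0,0,0,0,0.11,0,1],
    [0,0,0,0,0.11,0,1],
    [0,0,0,0,0.11,0,1],
    [0,0,0,0,0.11,0,1],
    [0,0,0,0,0.11,0,1],
    [0,0,0,0,0.11,0,1],
    [0,0,0,0,0.11,0,1],
  ],
)

```text
time: 68.9
tool_pos: [0.4746, 0.1292, 0.0784]
orientation: [-0.047, 0.045, 0.706, -0.705]
ft_force: [-4.6, 2.2, 4.8]
gripper_width: 0.015
```

Run:
```python
from plan import *
s=st()[0]; print(np.round(s['ft_torque'],2),np.round(s['joint_torque'],2)); plan([])
```

```text
[0.46 0.75 0.53] [ -2.29 -24.64 -24.46  -0.25  -1.03   0.58]
t 68.9 p [0.4746 0.1292 0.0784] jaw -97.5 w 0.015 F [-4.6  2.2  4.8]
```

The reaction moment rose to 0.53 N·m against 0.05 of friction, at the predicted angle, so the bolt is snug. I'll release it and plan the lever fold.

Run:
```python
from plan import *
B=np.array([.4757,.1286]); ex=np.array([.9957,-.0924]); J=-95.3
def w(phi,s=.040,extra=0,dz=0):
    cx=-s*np.sin(phi)+.005*np.cos(phi)+.011+extra; cz=.0755+s*np.cos(phi)+.005*np.sin(phi)-.015+dz
    return (*(B+cx*ex),cz,J)
up=(*B,.15,J)
plan([[ (*B,.08,J),up],[w(0,extra=.02,dz=.05),w(0,extra=.02)],[w(p) for p in (0,.2,.4,.6,.8)],[w(p) for p in (1.0,1.15,1.3,1.4,1.5)]])
```

```text
t 68.9 p [0.4746 0.1292 0.0784] jaw -97.5 w 0.015 F [-4.6  2.2  4.8]
0 [-0.006, -0.008, 0.002] [0.001, -0.049, 0.004] mm 2 
0 [-0.005, -0.358, 0.002] [0.001, -0.049, 0.004] mm 72 
1 [-0.18, -0.003, 0.0] [0.0, 0.0, 0.0] mm 36 
1 [-0.18, 0.248, 0.0] [0.0, 0.0, 0.0] mm 61 
2 [0.1, 0.0, -0.0] [0.0, 0.0, 0.0] mm 20 
2 [0.14, -0.001, -0.0] [0.0, 0.0, 0.0] mm 28 
2 [0.18, 0.006, -0.0] [0.0, 0.0, 0.0] mm 36 
2 [0.217, 0.021, -0.0] [0.0, 0.0, 0.0] mm 44 
2 [0.251, 0.043, -0.0] [0.0, 0.0, 0.0] mm 51 
3 [0.029, 0.028, -0.0] [0.0, 0.0, 0.0] mm 8 
3 [0.046, 0.053, -0.0] [0.0, 0.0, 0.0] mm 14 
3 [0.06, 0.08, -0.0] [0.0, 0.0, 0.0] mm 20 
3 [0.067, 0.099, -0.0] [0.0, 0.0, 0.0] mm 24 
3 [0.072, 0.118, -0.0] [0.0, 0.0, 0.0] mm 28
```

Call:
send_rows(
  series=[
    [0,0,0,0,0,0,0.5],
    [0,0,0,0,0,0,0.5],
    [0,0,0,0,0,0,0.5],
    [0,0,0,0,0,0,0.5],
    [-0.005,-0.05,0.002,0,-0.049,0,0.5],
    [-0.005,-0.13,0.002,0,-0.049,0,0.5],
    [-0.005,-0.21,0.002,0,-0.049,0,0.5],
    [-0.005,-0.29,0.002,0,-0.049,0,0.5],
    [-0.005,-0.358,0.002,0,-0.049,0,0.5],
    [-0.005,-0.358,0.002,0,-0.049,0,0.5],
  ],
)

```text
time: 69.9
tool_pos: [0.4783, 0.1279, 0.1523]
orientation: [-0.032, 0.035, 0.706, -0.706]
ft_force: [0.1, 0.3, 0.9]
gripper_width: 0.0428
```

Call:
send_rows(
  series=[
    [-0.09,0,0,0,0,0,1],
    [-0.18,0,0,0,0,0,1],
    [-0.18,0,0,0,0,0,1],
    [-0.18,0,0,0,0,0,1],
    [-0.18,0.05,0,0,0,0,1],
    [-0.18,0.12,0,0,0,0,1],
    [-0.18,0.19,0,0,0,0,1],
    [-0.18,0.248,0,0,0,0,1],
    [-0.18,0.248,0,0,0,0,1],
    [-0.18,0.248,0,0,0,0,1],
  ],
)

```text
time: 70.9
tool_pos: [0.5122, 0.1245, 0.0998]
orientation: [0.034, -0.033, -0.706, 0.706]
ft_force: [-0.4, 0.0, 0.4]
gripper_width: -0.0001
```

Run:
```python
from plan import *
B=np.array([.4757,.1286]); ex=np.array([.9957,-.0924]); J=-95.3
def w(phi,s=.040,extra=0,dz=0):
    cx=-s*np.sin(phi)+.005*np.cos(phi)+.011+extra; cz=.0755+s*np.cos(phi)+.005*np.sin(phi)-.015+dz
    return (*(B+cx*ex),cz,J)
plan([[w(p) for p in (0,.2,.4,.6,.8)],[w(p) for p in (1.0,1.15,1.3,1.4,1.5)]])
from seg import blobs
c=snap('top'); im=c['pixels']; hsv=cv2.cvtColor(im,cv2.COLOR_BGR2HSV).astype(int); H,S,V=hsv[...,0],hsv[...,1],hsv[...,2]
X,Y=np.meshgrid(range(512),range(384))
for b in blobs(c,(X>170)&(X<250)&(Y>190)&(Y<260)&((H<6)|(H>174))&(S>150),.126,3): print('lever',*b)
```

```text
t 70.9 p [0.5122 0.1245 0.0998] jaw -95.5 w -0.0001 F [-0.4  0.   0.4]
0 [0.104, -0.003, -0.003] [-0.0, -0.004, 0.002] mm 21 
0 [0.144, -0.004, -0.003] [-0.0, -0.004, 0.002] mm 29 
0 [0.183, 0.003, -0.003] [-0.0, -0.004, 0.002] mm 37 
0 [0.221, 0.018, -0.003] [-0.0, -0.004, 0.002] mm 44 
0 [0.255, 0.04, -0.003] [-0.0, -0.004, 0.002] mm 52 
1 [0.029, 0.028, -0.0] [0.0, 0.0, 0.0] mm 8 
1 [0.046, 0.053, -0.0] [0.0, 0.0, 0.0] mm 14 
1 [0.06, 0.08, -0.0] [0.0, 0.0, 0.0] mm 20 
1 [0.067, 0.099, -0.0] [0.0, 0.0, 0.0] mm 24 
1 [0.072, 0.118, -0.0] [0.0, 0.0, 0.0] mm 28
```

Call:
send_rows(
  series=[
    [0.05,0,0,0,0,0,1],
    [0.104,0,0,0,0,0,1],
    [0.125,-0.003,-0.003,0,0,0,1],
    [0.144,-0.004,-0.003,0,0,0,1],
    [0.164,0,-0.003,0,0,0,1],
    [0.183,0.003,-0.003,0,0,0,1],
    [0.203,0.01,-0.003,0,0,0,1],
    [0.221,0.018,-0.003,0,0,0,1],
    [0.24,0.03,-0.003,0,0,0,1],
    [0.255,0.04,-0.003,0,0,0,1],
  ],
)

```text
time: 71.95
tool_pos: [0.4612, 0.13, 0.0921]
orientation: [-0.034, 0.033, 0.706, -0.706]
ft_force: [0.1, -0.1, 2.8]
gripper_width: 0.0003
```

Call:
send_rows(
  series=[
    [0.015,0.014,0,0,0,0,1],
    [0.029,0.028,0,0,0,0,1],
    [0.038,0.04,0,0,0,0,1],
    [0.046,0.053,0,0,0,0,1],
    [0.053,0.066,0,0,0,0,1],
    [0.06,0.08,0,0,0,0,1],
    [0.067,0.099,0,0,0,0,1],
    [0.072,0.11,0,0,0,0,1],
    [0.072,0.118,0,0,0,0,1],
    [0.072,0.118,0,0,0,0,1],
  ],
)

```text
time: 72.95
tool_pos: [0.4482, 0.1313, 0.0704]
orientation: [0.034, -0.034, -0.706, 0.706]
ft_force: [-3.0, -0.3, 10.6]
gripper_width: 0.0004
```

Call:
send_rows(
  series=[
    [0,0.005,0,0,0,0,1],
    [0,0.01,0,0,0,0,1],
    [0,0.015,0,0,0,0,1],
    [0,0.015,0,0,0,0,1],
    [0,0.015,0,0,0,0,1],
    [0,0.015,0,0,0,0,1],
    [0,0.015,0,0,0,0,1],
    [0,0.015,0,0,0,0,1],
    [0,0.015,0,0,0,0,1],
    [0,0.015,0,0,0,0,1],
  ],
)

```text
time: 73.95
tool_pos: [0.4483, 0.1315, 0.0696]
orientation: [0.034, -0.033, -0.706, 0.706]
ft_force: [-9.0, -0.8, 24.1]
gripper_width: -0.0001
```

The lever is at its fold stop: 24 N of press moved it only 0.8 mm. Now I'll lift, go over the knob and wind joint 6 back for one long clockwise turn.

Call:
send_rows(
  series=[
    [0,-0.1,0,0,0,0,1],
    [0,-0.25,0,0,0,0,1],
    [0,-0.4,0,0,0,0,1],
    [-0.1,-0.47,0,0,-0.15,0,0.4],
    [-0.25,-0.47,0,0,-0.3,0,0.4],
    [-0.4,-0.47,0,0,-0.45,0,0.4],
    [-0.55,-0.47,0,0,-0.6,0,0.4],
    [-0.665,-0.47,0,0,-0.75,0,0.4],
    [-0.665,-0.47,0,0,-0.9,0,0.4],
    [-0.665,-0.47,0,0,-1,0,0.4],
  ],
)

```text
time: 74.95
tool_pos: [0.5798, 0.1183, 0.1583]
orientation: [0.239, -0.241, 0.665, -0.665]
ft_force: [-0.9, -0.4, 0.3]
gripper_width: 0.0513
```

Call:
send_rows(
  series=[
    [0,0,0,0,-0.12,0,0.4],
    [0,0,0,0,-0.27,0,0.4],
    [0,0,0,0,-0.42,0,0.4],
    [0,0,0,0,-0.57,0,0.4],
    [0,0,0,0,-0.72,0,0.4],
    [0,0,0,0,-0.87,0,0.4],
    [0,0,0,0,-1,0,0.4],
    [0,0,0,0,-1,0,0.4],
    [0,0,0,0,-1,0,0.4],
    [0,0,0,0,-1,0,0.4],
  ],
)

```text
time: 75.95
tool_pos: [0.5796, 0.1186, 0.1594]
orientation: [0.475, -0.475, 0.524, -0.523]
ft_force: [-0.4, 0.8, -0.5]
gripper_width: 0.051
```

Call:
send_rows(
  series=[
    [0,0,0,0,-0.12,0,0.4],
    [0,0,0,0,-0.27,0,0.4],
    [0,0,0,0,-0.42,0,0.4],
    [0,0,0,0,-0.57,0,0.4],
    [0,0,0,0,-0.72,0,0.4],
    [0,0,0,0,-0.87,0,0.4],
    [0,0,0,0,-1,0,0.4],
    [0,0,0,0,-1,0,0.4],
    [0,0,0,0,-1,0,0.4],
    [0,0,0,0,-1,0,0.4],
  ],
)

```text
time: 76.95
tool_pos: [0.5799, 0.1186, 0.1598]
orientation: [-0.639, 0.639, -0.302, 0.302]
ft_force: [-0.4, -0.2, 0.6]
gripper_width: 0.0511
```

Call:
send_rows(
  series=[
    [0,0,0,0,-0.12,0,0.4],
    [0,0,0,0,-0.27,0,0.4],
    [0,0,0,0,-0.42,0,0.4],
    [0,0,0,0,-0.57,0,0.4],
    [0,0,0,0,-0.72,0,0.4],
    [0,0,0,0,-0.87,0,0.4],
    [0,0,0,0,-1,0,0.4],
    [0,0,0,0,-1,0,0.4],
    [0,0,0,0,-1,0,0.4],
    [0,0,0,0,-1,0,0.4],
  ],
)

```text
time: 77.95
tool_pos: [0.5799, 0.1186, 0.1598]
orientation: [0.706, -0.706, 0.034, -0.034]
ft_force: [-0.9, 0.1, 0.2]
gripper_width: 0.0516
```

Run:
```python
from plan import *
s=st()[0]; print(np.round(s['joint_pos'],3))
plan([[(.5803,.1187,.165,84.7)]])
from seg import blobs
c=snap('wrist'); np.save('w10.npy',c,allow_pickle=True)
im=c['pixels']; hsv=cv2.cvtColor(im,cv2.COLOR_BGR2HSV).astype(int); H,S,V=hsv[...,0],hsv[...,1],hsv[...,2]
X,Y=np.meshgrid(range(512),range(384))
for b in blobs(c,((H<6)|(H>174))&(S>150)&(V>100),.08,30): print('lever',*b)
for b in blobs(c,(H>8)&(H<24)&(S>200)&(V>200)&(X>200)&(X<312)&(Y>100),.1,60): print('cap',*b)
cv2.imwrite('pics/w10.png',cv2.resize(im,(800,600),interpolation=cv2.INTER_CUBIC))
```

```text
[ 0.03   0.161  1.838  0.     1.142 -1.443]
t 77.95 p [0.5799 0.1186 0.1598] jaw 84.4 w 0.0516 F [-0.9  0.1  0.2]
0 [0.002, -0.026, 0.001] [-0.0, -0.006, -0.0] mm 5 
lever [257.6  18.4] 908 [0.4688 0.1293] [469.  129.5] [15.2 21.5] 83.9
cap [257.9 197.8] 713 [0.5814 0.1184] [580.6 118.8] [21.9 21.3] 38.6
```

View pics/w10.png

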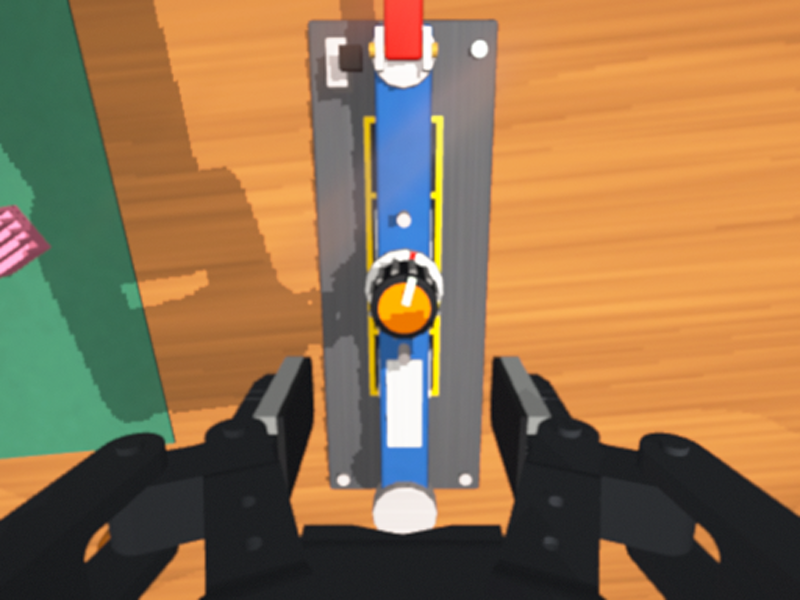

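The lever is flat and points away from the pivot, aligned with the bar. The knob cap is at (404,305), its white mark at (410,285), and the collar's red mark at (413,257). Continuing to the knob grip.

Call:
send_rows(
  series=[
    [0,0,0,0,-0.12,0,0.4],
    [0,0,0,0,-0.27,0,0.4],
    [0,0,0,0,-0.42,0,0.4],
    [0,0,0,0,-0.57,0,0.4],
    [0,0,0,0,-0.72,0,0.4],
    [0.003,0,0.001,0,-0.8,0,0.4],
    [0.003,0,0.001,0,-0.8,0,0.4],
    [0.003,0,0.001,0,-0.8,0,0.4],
    [0.003,0,0.001,0,-0.8,0,0.4],
    [0.003,0,0.001,0,-0.8,0,0.4],
  ],
)

```text
time: 79.0
tool_pos: [0.5805, 0.1187, 0.1598]
orientation: [0.682, -0.682, -0.186, 0.186]
ft_force: [0.1, 0.6, -0.1]
gripper_width: 0.0514
```

Call:
send_rows(
  series=[
    [0,0,0,0,-0.12,0,0.4],
    [0,0,0,0,-0.27,0,0.4],
    [0,0,0,0,-0.42,0,0.4],
    [0,0,0,0,-0.57,0,0.4],
    [0,0,0,0,-0.72,0,0.4],
    [0,0.08,0,0,-0.78,0,0.4],
    [0,0.18,0,0,-0.78,0,0.4],
    [0,0.28,0,0,-0.78,0,0.4],
    [0,0.38,0,0,-0.78,0,0.4],
    [0,0.42,0,0,-0.78,0,0.4],
  ],
)

```text
time: 80.0
tool_pos: [0.579, 0.1187, 0.0735]
orientation: [0.595, -0.594, -0.382, 0.384]
ft_force: [-0.4, 0.1, -0.3]
gripper_width: 0.0513
```

Call:
send_rows(
  series=[
    [0,0.02,0,0,0,0,0.4],
    [0,0.04,0,0,0,0,0.4],
    [0,0.058,0,0,0,0,0.4],
    [0,0.058,0,0,0,0,0.4],
    [0,0.058,0,0,0,0,0.4],
    [0,0.058,0,0,0,0,0.4],
    [0,0.058,0,0,0,0,0.4],
    [0,0.058,0,0,0,0,0.4],
    [0,0.058,0,0,0,0,0.4],
    [0,0.058,0,0,0,0,0.4],
  ],
)

```text
time: 81.0
tool_pos: [0.5805, 0.1188, 0.0643]
orientation: [-0.594, 0.594, 0.383, -0.383]
ft_force: [-0.2, -0.8, -0.6]
gripper_width: 0.0514
```

Run:
```python
from plan import *
s=st()[0]; print(np.round(s['joint_pos'],3),np.round(s['ft_torque'],2))
plan([[(.5804,.1187,.064,155.4)]])
```

```text
[ 0.031  0.282  1.89  -0.     0.97  -2.686] [ 0.01 -0.   -0.02]
t 81.0 p [0.5805 0.1188 0.0643] jaw 155.6 w 0.0514 F [-0.2 -0.8 -0.6]
0 [-0.001, 0.001, 0.001] [0.0, 0.005, 0.0] mm 0
```

Call:
send_rows(
  series=[
    [0,0,0,0,0,0,1],
    [0,0,0,0,0,0,1],
    [0,0,0,0,0,0,1],
    [0,0,0,0,0,0,1],
    [0,0,0,0,0,0,1],
    [0,0,0,0,0,0,1],
    [0,0,0,0,0.05,0,1],
    [0,0,0,0,0.1,0,1],
    [0,0,0,0,0.15,0,1],
    [0,0,0,0,0.2,0,1],
  ],
)

```text
time: 82.0
tool_pos: [0.5797, 0.1191, 0.0646]
orientation: [0.623, -0.622, -0.334, 0.336]
ft_force: [-5.2, 2.1, 5.5]
gripper_width: 0.0279
```

Run:
```python
from plan import *
s=st()[0]; print(np.round(s['joint_pos'],3),np.round(s['ft_torque'],2)); plan([])
```

```text
[ 3.100e-02  2.810e-01  1.890e+00  1.000e-03  9.730e-01 -2.527e+00] [0.23 0.78 0.06]
t 82.0 p [0.5797 0.1191 0.0646] jaw 146.6 w 0.0279 F [-5.2  2.1  5.5]
```

Gripped at 27.9 mm, on the thimble. Turning clockwise.

Call:
send_rows(
  series=[
    [0,0,0,0,0.1,0,1],
    [0,0,0,0,0.2,0,1],
    [0,0,0,0,0.3,0,1],
    [0,0,0,0,0.4,0,1],
    [0,0,0,0,0.5,0,1],
    [0,0,0,0,0.6,0,1],
    [0,0,0,0,0.7,0,1],
    [0,0,0,0,0.8,0,1],
    [0,0,0,0,0.9,0,1],
    [0,0,0,0,1,0,1],
  ],
)

```text
time: 83.0
tool_pos: [0.5795, 0.1194, 0.0645]
orientation: [0.704, -0.703, -0.07, 0.072]
ft_force: [-5.0, 2.5, 6.0]
gripper_width: 0.0282
```

Call:
send_rows(
  series=[
    [0,0,0,0,0.1,0,1],
    [0,0,0,0,0.2,0,1],
    [0,0,0,0,0.3,0,1],
    [0,0,0,0,0.4,0,1],
    [0,0,0,0,0.5,0,1],
    [0,0,0,0,0.6,0,1],
    [0,0,0,0,0.7,0,1],
    [0,0,0,0,0.8,0,1],
    [0,0,0,0,0.9,0,1],
    [0,0,0,0,1,0,1],
  ],
)

```text
time: 84.0
tool_pos: [0.5796, 0.1197, 0.0646]
orientation: [0.677, -0.677, 0.205, -0.203]
ft_force: [-5.5, 3.5, 6.1]
gripper_width: 0.0283
```

Run:
```python
from plan import *
s=st()[0]; print(np.round(s['joint_pos'],3),np.round(s['ft_torque'],2)); plan([])
```

```text
[ 0.032  0.281  1.89   0.002  0.973 -0.955] [0.47 0.87 0.05]
t 84.0 p [0.5796 0.1197 0.0646] jaw 56.4 w 0.0283 F [-5.5  3.5  6.1]
```

Call:
send_rows(
  series=[
    [0,0,0,0,0.1,0,1],
    [0,0,0,0,0.2,0,1],
    [0,0,0,0,0.3,0,1],
    [0,0,0,0,0.4,0,1],
    [0,0,0,0,0.5,0,1],
    [0,0,0,0,0.6,0,1],
    [0,0,0,0,0.7,0,1],
    [0,0,0,0,0.8,0,1],
    [0,0,0,0,0.9,0,1],
    [0,0,0,0,1,0,1],
  ],
)

```text
time: 85.0
tool_pos: [0.5798, 0.1199, 0.0646]
orientation: [0.547, -0.547, 0.449, -0.447]
ft_force: [-4.1, 2.4, 4.7]
gripper_width: 0.0283
```

Call:
send_rows(
  series=[
    [0,0,0,0,0.1,0,1],
    [0,0,0,0,0.2,0,1],
    [0,0,0,0,0.3,0,1],
    [0,0,0,0,0.4,0,1],
    [0,0,0,0,0.5,0,1],
    [0,0,0,0,0.6,0,1],
    [0,0,0,0,0.7,0,1],
    [0,0,0,0,0.8,0,1],
    [0,0,0,0,0.9,0,1],
    [0,0,0,0,1,0,1],
  ],
)

```text
time: 86.0
tool_pos: [0.5801, 0.1198, 0.0645]
orientation: [0.334, -0.334, 0.624, -0.622]
ft_force: [-3.0, 3.1, 3.3]
gripper_width: 0.0279
```

Run:
```python
from plan import *
s=st()[0]; print(np.round(s['joint_pos'],3),np.round(s['ft_torque'],2)); plan([])
```

```text
[0.032 0.282 1.89  0.002 0.971 0.616] [0.6  0.58 0.08]
t 86.0 p [0.5801 0.1198 0.0645] jaw -33.6 w 0.0279 F [-3.   3.1  3.3]
```

Call:
send_rows(
  series=[
    [0,0,0,0,0.1,0,1],
    [0,0,0,0,0.2,0,1],
    [0,0,0,0,0.3,0,1],
    [0,0,0,0,0.4,0,1],
    [0,0,0,0,0.5,0,1],
    [0,0,0,0,0.6,0,1],
    [0,0,0,0,0.7,0,1],
    [0,0,0,0,0.8,0,1],
    [0,0,0,0,0.9,0,1],
    [0,0,0,0,1,0,1],
  ],
)

```text
time: 87.0
tool_pos: [0.5803, 0.1196, 0.0646]
orientation: [0.07, -0.071, 0.704, -0.703]
ft_force: [-4.0, 2.2, 4.3]
gripper_width: 0.028
```

Run:
```python
from plan import *
s=st()[0]; print(np.round(s['joint_pos'],3),np.round(s['ft_torque'],2)); plan([])
```

```text
[0.031 0.282 1.889 0.002 0.971 1.402] [0.45 0.52 0.01]
t 87.0 p [0.5803 0.1196 0.0646] jaw -78.6 w 0.028 F [-4.   2.2  4.3]
```

Call:
send_rows(
  series=[
    [0,0,0,0,0.08,0,1],
    [0,0,0,0,0.16,0,1],
    [0,0,0,0,0.24,0,1],
    [0,0,0,0,0.32,0,1],
    [0,0,0,0,0.4,0,1],
    [0,0,0,0,0.48,0,1],
    [0,0,0,0,0.56,0,1],
    [0,0,0,0,0.64,0,1],
    [0,0,0,0,0.72,0,1],
    [0,0,0,0,0.8,0,1],
  ],
)

```text
time: 88.0
tool_pos: [0.5803, 0.1193, 0.0646]
orientation: [-0.15, 0.15, 0.691, -0.691]
ft_force: [-3.0, 2.2, 3.9]
gripper_width: 0.0282
```

Run:
```python
from plan import *
s=st()[0]; print(np.round(s['joint_pos'],3),np.round(s['ft_torque'],2)); plan([])
```

```text
[3.100e-02 2.820e-01 1.890e+00 1.000e-03 9.710e-01 2.029e+00] [0.37 0.52 0.14]
t 88.0 p [0.5803 0.1193 0.0646] jaw -114.5 w 0.0282 F [-3.   2.2  3.9]
```

Call:
send_rows(
  series=[
    [0,0,0,0,0.08,0,1],
    [0,0,0,0,0.16,0,1],
    [0,0,0,0,0.24,0,1],
    [0,0,0,0,0.32,0,1],
    [0,0,0,0,0.4,0,1],
    [0,0,0,0,0.48,0,1],
    [0,0,0,0,0.56,0,1],
    [0,0,0,0,0.64,0,1],
    [0,0,0,0,0.72,0,1],
    [0,0,0,0,0.78,0,1],
  ],
)

```text
time: 89.0
tool_pos: [0.5801, 0.1191, 0.0646]
orientation: [0.352, -0.351, -0.614, 0.614]
ft_force: [-3.6, 2.5, 5.0]
gripper_width: 0.0286
```

Run:
```python
from plan import *
s=st()[0]; print(np.round(s['joint_pos'],3),np.round(s['ft_torque'],2)); plan([])
```

```text
[3.100e-02 2.820e-01 1.890e+00 1.000e-03 9.710e-01 2.641e+00] [0.24 0.57 0.13]
t 89.0 p [0.5801 0.1191 0.0646] jaw -149.6 w 0.0286 F [-3.6  2.5  5. ]
```

The moment settled at 0.13–0.14 N·m, which is the clutch slipping. I'll re-grip once for a clear margin of clicks.

Call:
send_rows(
  series=[
    [0,0,0,0,0,0,0.4],
    [0,0,0,0,0,0,0.4],
    [0,0,0,0,0,0,0.4],
    [0,0,0,0,0,0,0.4],
    [0,0,0,0,-0.15,0,0.4],
    [0,0,0,0,-0.33,0,0.4],
    [0,0,0,0,-0.5,0,0.4],
    [0,0,0,0,-0.67,0,0.4],
    [0,0,0,0,-0.83,0,0.4],
    [0,0,0,0,-1,0,0.4],
  ],
)

```text
time: 90.0
tool_pos: [0.5807, 0.1186, 0.0641]
orientation: [0.087, -0.087, -0.702, 0.702]
ft_force: [-0.0, 0.4, 0.2]
gripper_width: 0.0513
```

Call:
send_rows(
  series=[
    [0,0,0,0,-0.15,0,0.4],
    [0,0,0,0,-0.3,0,0.4],
    [0,0,0,0,-0.45,0,0.4],
    [0,0,0,0,-0.6,0,0.4],
    [0,0,0,0,-0.75,0,0.4],
    [0,0,0,0,-0.9,0,0.4],
    [0,0,0,0,-1,0,0.4],
    [0,0,0,0,-1,0,0.4],
    [0,0,0,0,-1,0,0.4],
    [0,0,0,0,-1,0,0.4],
  ],
)

```text
time: 91.0
tool_pos: [0.5806, 0.1187, 0.0642]
orientation: [-0.186, 0.186, -0.682, 0.682]
ft_force: [0.3, 0.1, 0.8]
gripper_width: 0.0513
```

Call:
send_rows(
  series=[
    [0,0,0,0,0,0,1],
    [0,0,0,0,0,0,1],
    [0,0,0,0,0,0,1],
    [0,0,0,0,0,0,1],
    [0,0,0,0,0,0,1],
    [0,0,0,0,0,0,1],
    [0,0,0,0,0,0,1],
    [0,0,0,0,0,0,1],
    [0,0,0,0,0.05,0,1],
    [0,0,0,0,0.1,0,1],
  ],
)

```text
time: 92.0
tool_pos: [0.5801, 0.1195, 0.0646]
orientation: [0.159, -0.159, 0.689, -0.689]
ft_force: [-4.4, 3.5, 4.9]
gripper_width: 0.0284
```

Call:
send_rows(
  series=[
    [0,0,0,0,0.1,0,1],
    [0,0,0,0,0.2,0,1],
    [0,0,0,0,0.3,0,1],
    [0,0,0,0,0.4,0,1],
    [0,0,0,0,0.5,0,1],
    [0,0,0,0,0.6,0,1],
    [0,0,0,0,0.7,0,1],
    [0,0,0,0,0.8,0,1],
    [0,0,0,0,0.9,0,1],
    [0,0,0,0,1,0,1],
  ],
)

```text
time: 93.0
tool_pos: [0.5801, 0.1193, 0.0646]
orientation: [-0.118, 0.117, 0.697, -0.697]
ft_force: [-3.8, 3.1, 4.3]
gripper_width: 0.0282
```

Run:
```python
from plan import *
s=st()[0]; print(np.round(s['joint_pos'],3),np.round(s['ft_torque'],2)); plan([])
```

```text
[3.100e-02 2.820e-01 1.890e+00 1.000e-03 9.710e-01 1.935e+00] [0.61 0.63 0.06]
t 93.0 p [0.5801 0.1193 0.0646] jaw -109.1 w 0.0282 F [-3.8  3.1  4.3]
```

Call:
send_rows(
  series=[
    [0,0,0,0,0.1,0,1],
    [0,0,0,0,0.2,0,1],
    [0,0,0,0,0.3,0,1],
    [0,0,0,0,0.4,0,1],
    [0,0,0,0,0.5,0,1],
    [0,0,0,0,0.6,0,1],
    [0,0,0,0,0.7,0,1],
    [0,0,0,0,0.8,0,1],
    [0,0,0,0,0.85,0,1],
    [0,0,0,0,0.85,0,1],
  ],
)

```text
time: 94.0
tool_pos: [0.58, 0.1192, 0.0646]
orientation: [0.339, -0.338, -0.621, 0.621]
ft_force: [-4.6, 3.6, 4.2]
gripper_width: 0.0283
```

Run:
```python
from plan import *
s=st()[0]; print(np.round(s['joint_pos'],3),np.round(s['ft_torque'],2)); plan([])
```

```text
[3.100e-02 2.810e-01 1.890e+00 1.000e-03 9.720e-01 2.601e+00] [ 0.5   0.67 -0.08]
t 94.0 p [0.58   0.1192 0.0646] jaw -147.3 w 0.0283 F [-4.6  3.6  4.2]
```

Call:
send_rows(
  series=[
    [0,0,0,0,0,0,0.4],
    [0,0,0,0,0,0,0.4],
    [0,0,0,0,0,0,0.4],
    [0,0,0,0,0,0,0.4],
    [0,-0.1,0,0,0,0,0.4],
    [0,-0.25,0,0,0,0,0.4],
    [0,-0.4,0,0,0,0,0.4],
    [0,-0.55,0,0,0,0,0.4],
    [0,-0.7,0,0,0,0,0.4],
    [0,-0.7,0,0,0,0,0.4],
  ],
)

```text
time: 95.0
tool_pos: [0.5837, 0.1187, 0.2101]
orientation: [-0.335, 0.342, 0.623, -0.619]
ft_force: [0.5, 0.2, 0.2]
gripper_width: 0.0512
```

Run:
```python
from plan import *
s=st()[0]; print(np.round(s['joint_pos'],3),np.round(s['ft_torque'],2)); plan([])
c=snap('wrist'); np.save('w11.npy',c,allow_pickle=True)
cv2.imwrite('pics/w11.png',cv2.resize(c['pixels'],(800,600),interpolation=cv2.INTER_CUBIC))
```

```text
[ 0.031  0.115  1.794 -0.     1.222  2.6  ] [-0.02  0.02  0.06]
t 95.0 p [0.5837 0.1187 0.2101] jaw -147.2 w 0.0512 F [0.5 0.2 0.2]
```

View pics/w11.png

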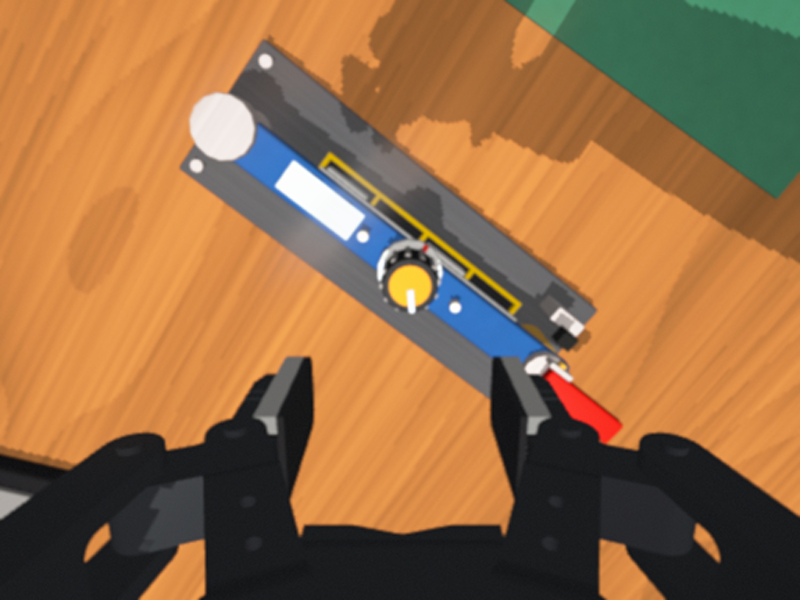

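Run:
```python
from h import *
C=np.array([.5804,.1187])
for f,box in (('w10.npy',((225,290),(150,220))),('w11.npy',((230,290),(145,210)))):
    c=np.load(f,allow_pickle=True).item(); hsv=cv2.cvtColor(c['pixels'],cv2.COLOR_BGR2HSV).astype(int); H,S,V=[hsv[...,i] for i in range(3)]
    X,Y=np.meshgrid(range(512),range(384)); m=(X>box[0][0])&(X<box[0][1])&(Y>box[1][0])&(Y<box[1][1])
    for n,k,z in (('red',m&((H<6)|(H>172))&(S>110)&(V>80),.068),('white',m&(S<110)&(V>190),.1)):
        W=np.array([p2w(c,u,v,z)[:2] for v,u in np.argwhere(k)])-C
        r=np.hypot(*W.T)
        if n=='white': W=W[(r<.0165)]
        mean=W.mean(0); print(f,n,len(W),np.round(mean*1000,1),'ang',round(np.degrees(np.arctan2(mean[1],mean[0])),1))
c=np.load('w11.npy',allow_pickle=True).item()
for t,u,v,z in (('white tip',411,310,.1),('cap c',409,286,.1),('red',425,247,.068)): print(t,np.round((p2w(c,u*.64,v*.64,z)[:2]-C)*1000,1))
c=np.load('w10.npy',allow_pickle=True).item()
for t,u,v,z in (('white tip',412,280,.1),('cap c',404,306,.1),('red',413,257,.068)): print(t,np.round((p2w(c,u*.64,v*.64,z)[:2]-C)*1000,1))
```

```text
w10.npy red 16 [-15.5   5.8] ang 159.5
w10.npy white 114 [-6.3  3.8] ang 149.1
w11.npy red 12 [ -0.1 -16.2] ang -90.4
w11.npy white 103 [-3.6  4.8] ang 127.1
white tip [-8.3 11.1]
cap c [-0.3  0.6]
red [ -0.2 -16.7]
white tip [-11.4   4.8]
cap c [-0.3  0.3]
red [-14.4   6.2]
```

The collar turned 250° clockwise (4.36 rad from a start of 0.24 gives 4.6, the stop). The thimble slipped about 139°, or roughly 8 clicks. One last overview before handing in.

Run:
```python
from plan import *
a=snap('top')['pixels'][120:270,110:430]; b=snap('scene')['pixels'][100:300,90:400]
A=cv2.resize(a,(640,300)); B=cv2.resize(b,(465,300)); 
cv2.imwrite('pics/fin.png',np.vstack([A,np.hstack([B,np.zeros((300,175,3),np.uint8)])]))
plan([])
```

```text
t 95.15 p [0.5801 0.1186 0.2033] jaw -147.2 w 0.0515 F [ 0.7 -0.2 -0.1]
```

View pics/fin.png

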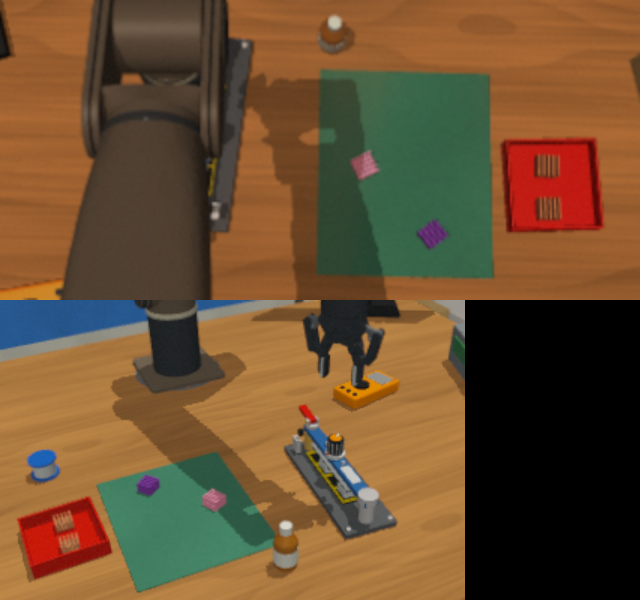

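The overview agrees with the goal: both burnt modules are in the tray, the mat holds only the decoys, and the bar is shut with the lever folded. The bottle, spool and meter look unmoved, and the arm is clear of everything.

```bash
python3 -c "
from rig import env
print(env.sign_off())"
```

```text
the job is handed in; nothing more can be done
None
```

The job is done in the order asked and handed in at about 95 s.

**What I did**
- **Modules:** Both burnt modules are flat in the reject tray. The two good modules are fins-up in pockets 4 and 2. I re-gripped the pocket 4 one to centre it, and the pocket 2 one had been knocked about 5 cm aside on the mat before I picked it.
- **Bar:** Pushed shut until the force rose to 21 N with no further motion.
- **Bolt and lever:** I turned the bolt about 290° clockwise with the lever upright. The moment rose to 0.53 N·m at the predicted angle, so it is snug. I then folded the lever until a 24 N press moved it only 0.8 mm more.
- **Torque knob:** The collar's mark shows a 4.36 rad turn from a start of about 0.24, so it reached its stop at 4.6. The thimble then slipped about 2.4 rad, roughly 8 clicks.

**Last checks:** The final pictures show the bar shut, the lever flat, two burnt modules in the tray and only the decoys on the mat. The bottle, spool and meter look unmoved, and the arm is clear. I could not look under the shut bar again; the modules were last seen seated just before it closed.

**What disagreed**
- The real fingertips sit about 15–18 mm behind the reported TCP, not 19 mm ahead of it. My first grasp closed above the module because of this, without disturbing it, and I corrected every later height.
- In the second knob grip the moment reading was noisy (0.06 and −0.08 N·m), so the click count rests on the marks, not on force.

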